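# Change the autosampler's vial racks

### The job

Press the sampler's latched tray so that it springs out, take every used (red) rack out of its bays and set it flat in the grey return tray, and seat each blue, yellow or green rack from the bench in the bay of its own colour: tuck one end of the rack's base under the steel lip at the tray's front, then lower the other end until the rack lies flat on the bay's floor. Then press the tray in until it stops, let go, and make sure that it stays latched shut with the racks still flat in their bays; leave the other things on the bench alone.

Things in the scene. Friction and masses are not known exactly. Their poses are not given: they have to be found in the camera images.
- rack_blue_mid (a point): centre of the vial rack with the blue blade (may be absent), 36 mm above its underside (height 72 mm); x along it, z up. All racks are alike, but for colour, and the same both ways round. Base plate 120 (x) x 56 (y) x 6 mm; on it, in the middle, a block 84 x 46 mm reaching 32 mm above the underside (its vial caps 36 mm), so the plate sticks out 18 mm at both x ends
- rack_yellow_mid (a point): centre of the vial rack with the yellow blade (may be absent), 36 mm above its underside (height 72 mm); x along it, z up. In the middle of each rack's top stands the coloured blade, 84 (x) x 12 (y) mm, from 32 to 72 mm above the underside: the handle, to pinch across y
- rack_green_mid (a point): centre of the vial rack with the green blade (may be absent), 36 mm above its underside (height 72 mm); x along it, z up. For the rest like the other racks. Mass of each 0.2 to 0.45 kg
- bay_blue (a point): centre of the blue bay's floor, on the tray and moving with it; blue chips mark it on the floor and on top of the tray's front wall. x points into the sampler, z up. Each bay is 125 mm long (x) and 62 wide (y), with walls 12 mm high: 4 mm thick between bays, 8 mm at the back (+x)
- bay_yellow (a point): centre of the yellow bay's floor, on the tray and moving with it; yellow chips mark it on the floor and on top of the tray's front wall. x points into the sampler, z up. A seated rack's mid point is 36 mm above this point. The bays lie 66 mm apart in y
- bay_green (a point): centre of the green bay's floor, on the tray and moving with it; green chips mark it on the floor and on top of the tray's front wall. x points into the sampler, z up. Racks fit only tilted: one end of the base plate under the lip, then the other end down
- tray (a joint): travel of the sampler's tray, m: 0 to 0.002 latched shut (the start), 0.17 fully out (towards the bays' -x), negative beyond the latched place, stop at -0.011. Push-push latch: pressed from 0 until it stops (about 10 mm) and let go, the tray springs out to 0.17; pressed in from there until it stops (about 7 mm beyond 0) and let go, it returns to 0 and stays; pressed less, it comes out again
- tray_front (a point): centre of the tray's flat front face, 228 mm wide (y), 50 mm high, 37 mm above the bench: press here towards +x (same axes as the bays). The spring pushes out with 2.6 N when out, 6 N when shut, plus drag of 25 N per m/s (it springs out at up to 0.2 m/s); 10 to 18 N bottoms it. The latch does not yield to pulling
- lip (a point): middle of the free edge of the steel retaining lip, on the tray, same axes as the bays: the lip runs across all bays at their front (-x) end and reaches 10 mm over them from the front wall; its underside is 11 mm, its top 17 mm above the bays' floor (this point 14 mm). The front wall is 20 mm thick and stands 32 mm above the floor
- sampler: white instrument with a black front, 320 mm deep (x), 340 wide (y), 190 high (only 60 high, at the sides, and open above the tray in its front 70 mm); origin at the centre of its underside, front at its -x, axes as the bays'. Fixed. Shut, the tray's front stands 12 mm proud of the sampler's front; out, the bays (floors 30 mm above the bench) lie wholly in front of it
- used_a_mid (a point): centre (36 mm above its underside; x along it, z up) of a used vial rack, red blade, else like the others in size; it may be absent; if there, it starts seated in one of the tray's bays, one end under the lip: to take it out, raise the other end (+x of the bay) by some 15 degrees, draw it from under the lip, then lift
- used_b_mid (a point): centre (36 mm above its underside; x along it, z up) of a used vial rack, red blade, else like the others in size; it may be absent; if there, it starts seated in one of the tray's bays, one end under the lip: to take it out, raise the other end (+x of the bay) by some 15 degrees, draw it from under the lip, then lift
- used_c_mid (a point): centre (36 mm above its underside; x along it, z up) of a used vial rack, red blade, else like the others in size; it may be absent; if there, it starts seated in one of the tray's bays, one end under the lip: to take it out, raise the other end (+x of the bay) by some 15 degrees, draw it from under the lip, then lift
- return_floor (a point): centre of the inner floor, 5 mm above the bench, of the grey open return tray; inside 170 (x) x 145 mm (y), walls 5 mm thick and 13 mm high above the floor, fixed. Two racks fit side by side, their length along its y, their middles at about x = -42 and +42 mm
- reagent: amber reagent bottle with a blue cap, 60 mm wide, 130 mm tall; a bystander, to be left alone; origin at the centre of its underside
- beaker: clear glass beaker, 72 mm wide, 85 mm tall; a bystander, to be left alone; origin at the centre of its underside
- jar: small clear jar with a white lid, 48 mm wide, 50 mm tall; a bystander, to be left alone; origin at the centre of its underside
- marker: black marker pen, 130 mm long, 16 mm thick, lying down; a bystander, to be left alone; origin at the centre of its underside as it lies
- tip_box: orange box, 120 x 85 x 50 mm; a bystander, to be left alone; origin at the centre of its underside
- tape: yellow disc-shaped roll, 70 mm wide, 22 mm high; a bystander, to be left alone; origin at the centre of its underside
Mind the look-alikes: they are no part of the job. What is shaped like the part that bears rack_green_mid but pink or turquoise is not meant.

How it is judged:
On the way, in this order (a step that is already met when the one before it is completed fails the run):
1. the tray has been released and stands out (value of joint tray above 0.15 m), for 0.2 s.
2. with the tray out, every rack lies flat in the bay of its colour, one end under the lip, and every used rack flat in the return tray (value of joint tray above 0.14 m and x of rack_blue_mid in the frame of bay_blue between -0.006 and 0.006 m and y of rack_blue_mid in the frame of bay_blue between -0.006 and 0.006 m and z of rack_blue_mid in the frame of bay_blue between 0.03 and 0.04 m and angle between each of rack_blue_mid, rack_yellow_mid, rack_green_mid's own z axis and vertical below 0.04 rad and angle between the x axis of rack_blue_mid and the x axis of bay_blue, either way round below 0.1 rad and x of rack_yellow_mid in the frame of bay_yellow between -0.006 and 0.006 m and y of rack_yellow_mid in the frame of bay_yellow between -0.006 and 0.006 m and z of rack_yellow_mid in the frame of bay_yellow between 0.03 and 0.04 m and angle between the x axis of rack_yellow_mid and the x axis of bay_yellow, either way round below 0.1 rad and x of rack_green_mid in the frame of bay_green between -0.006 and 0.006 m and y of rack_green_mid in the frame of bay_green between -0.006 and 0.006 m and z of rack_green_mid in the frame of bay_green between 0.03 and 0.04 m and angle between the x axis of rack_green_mid and the x axis of bay_green, either way round below 0.1 rad and x of used_a_mid in the frame of return_floor between -0.065 and 0.065 m and y of used_a_mid in the frame of return_floor between -0.05 and 0.05 m and z of used_a_mid in the frame of return_floor between 0.03 and 0.041 m and angle between each of used_a_mid, used_b_mid, used_c_mid's own z axis and vertical below 0.06 rad and x of used_b_mid in the frame of return_floor between -0.065 and 0.065 m and y of used_b_mid in the frame of return_floor between -0.05 and 0.05 m and z of used_b_mid in the frame of return_floor between 0.03 and 0.041 m and x of used_c_mid in the frame of return_floor between -0.065 and 0.065 m and y of used_c_mid in the frame of return_floor between -0.05 and 0.05 m and z of used_c_mid in the frame of return_floor between 0.03 and 0.041 m and linear speed of each of rack_blue, rack_yellow, rack_green, used_a, used_b, used_c below 0.02 m/s), for 0.3 s.
3. the tray is latched shut with the new racks in it (value of joint tray below 0.006 m and x of rack_blue_mid in the frame of bay_blue between -0.006 and 0.006 m and y of rack_blue_mid in the frame of bay_blue between -0.006 and 0.006 m and z of rack_blue_mid in the frame of bay_blue between 0.03 and 0.04 m and angle between each of rack_blue_mid, rack_yellow_mid, rack_green_mid's own z axis and vertical below 0.04 rad and angle between the x axis of rack_blue_mid and the x axis of bay_blue, either way round below 0.1 rad and x of rack_yellow_mid in the frame of bay_yellow between -0.006 and 0.006 m and y of rack_yellow_mid in the frame of bay_yellow between -0.006 and 0.006 m and z of rack_yellow_mid in the frame of bay_yellow between 0.03 and 0.04 m and angle between the x axis of rack_yellow_mid and the x axis of bay_yellow, either way round below 0.1 rad and x of rack_green_mid in the frame of bay_green between -0.006 and 0.006 m and y of rack_green_mid in the frame of bay_green between -0.006 and 0.006 m and z of rack_green_mid in the frame of bay_green between 0.03 and 0.04 m and angle between the x axis of rack_green_mid and the x axis of bay_green, either way round below 0.1 rad and x of used_a_mid in the frame of return_floor between -0.065 and 0.065 m and y of used_a_mid in the frame of return_floor between -0.05 and 0.05 m and z of used_a_mid in the frame of return_floor between 0.03 and 0.041 m and angle between each of used_a_mid, used_b_mid, used_c_mid's own z axis and vertical below 0.06 rad and x of used_b_mid in the frame of return_floor between -0.065 and 0.065 m and y of used_b_mid in the frame of return_floor between -0.05 and 0.05 m and z of used_b_mid in the frame of return_floor between 0.03 and 0.041 m and x of used_c_mid in the frame of return_floor between -0.065 and 0.065 m and y of used_c_mid in the frame of return_floor between -0.05 and 0.05 m and z of used_c_mid in the frame of return_floor between 0.03 and 0.041 m), for 0.2 s.
At the end, for the whole second after the job is handed in: tray latched shut (travel -4 to 6 mm); used racks on the return tray's floor (within 65 mm in x, 50 mm in y, 0.06 rad of flat); blue, yellow, green racks in the bay of their colour (within 6 mm in x and y, 0.1 rad in line, 0.04 rad of flat, mid point 30 to 40 mm above its floor) (all of step 3 and value of joint tray above -0.004 m); the robot touches nothing.
It fails at once if a bystander is pushed more than 60 mm (distance of any of reagent, beaker, jar, marker, tip_box, tape from where it was at the start of the episode above 0.06 m).
It fails at once if the bottle, the beaker or the jar is knocked over (angle between any of reagent, beaker, jar's own z axis and vertical above 0.8 rad).
Of used_a, used_b, used_c only 1 to 2 are there at a start; the rules pass over those that are not, and their reading is None.
Of rack_blue, rack_yellow, rack_green only 2 to 3 are there at a start; the rules pass over those that are not, and their reading is None.
At some moment in a run one of rack_blue, rack_yellow, rack_green may be knocked a few centimetres aside while the robot is not near it.
Once in a run the grip may slacken for a moment while it holds something.
It also fails if it takes over 210 s, if anything falls off the work surface, if the arm or the gripper's body presses on something with over 40 N, if the wrist force passes 120 N, or if a joint passes its speed limit or range.

### The arm

A 6-joint arm with a two-finger parallel gripper is mounted at the origin on the work surface. World frame = base frame: x ahead of the robot, y to its left, z up, the work surface at z = 0. Lengths are in m, angles in rad, forces in N, time in s.
With the tool pointing down it reaches from about 0.4 to 0.825 m from the base axis. Payload 7 kg.
Tool frame: the origin (TCP) lies on the centre line of the jaws, within the pads' length; the fingertips stand 22 mm ahead of it and the grasp point (between the pads) lies 3 mm ahead of it (ctrl.tcp_to_tips is the z of the fingertips in the tool frame, in m); z points along the fingers, y is the line along which they close (so a half turn about z gives the same grasp; the last joint's range is limited). The gripper opens to 88 mm and grips with 3 to 60 N. Pads are 19 mm wide; open, the fingers measure 130 mm over their backs; the gripper's body (78 mm by 193 mm) begins 47 mm behind the grasp point.
Start: joints at [-0.831, 0.359, 0.012, 0, -1.224, -0.288], TCP at [0.295, -0.607, 0.249] pointing down, gripper open.
Joint ranges: [-3.07, 3.07], [-1.43, 2.12], [-1.02, 1.25], [-3.03, 1.67], [-3.05, -0], [-3.03, 3.03]. Speed limits (rad/s): [2.39, 2.39, 3.01, 3.14, 3.14, 3.14].

### API

Orientations are given as a unit quaternion [w, x, y, z].
In Python, from station import ctrl gives the robot as it stands.
- The arm moves only by the tool send_rows, never from a script. Its argument "deltas" is a list of rows, each a list of 2 entries, a list of its own where there are three numbers: the shift along the tool's x, y, z in mm, then the turn about the tool's z in rad. A call has 1 to 12 rows; each row is the pose to reach, as a shift and turn from the pose commanded when the call began, along the tool's axes at that moment; what a row does not reach only later rows make up. A row lasts 1/10 s, in which the tool goes at most 50 mm and 8.59 degrees, less where a joint would pass 70% of its speed; a pose out of reach is approached as far as the arm can. A call with a gripper value outside its range is refused whole. "grip" is the closure in counts, from 0 (fully open) to 255 (shut), set as the call begins (left out, the last holds). The fingers move at their own pace and stop on an object; the grip force is fixed at half the most. Time passes only in rows, so rows that repeat a pose let the fingers close. It gives the time, the measured TCP pose, the force, the opening and the grip force at its end, in the units of the state.
- ctrl.observe(): the state, without advancing time (a new reading comes with each control period).
- ctrl.grab_frame(name): name is "side" or "top" or "wrist"; returns a dict with "img" (400x640x3 uint8, blue, green, red), "fx", "fy", "cx", "cy" (pixels), "pose" (4x4, takes a point from camera to world coordinates); the wrist camera has in their place "T_tool_cam" (4x4, takes a point from camera to tool coordinates, whose origin is the TCP and whose axes are the flange's). Camera axes: x right, y down, z forward; pixel columns grow to the right and rows downward; lengths in m; the calibration is good to about 2 mm. A picture is of the moment at which its call begins: read the wrist's pose just before it. There is no depth.
- ctrl.finish_job(): hands the job in; it is judged then, once.
The state is a dict: "time_s": time; "joints": joint angles; "dq": joint speeds; "joint_torque": joint torques, N m; "eef_pos": TCP position; "tool_rot": TCP orientation; "wrist_force": force on the tool from outside, world axes, zero at the start; "ft_torque": the same for the moment, N m; "finger_gap": finger opening in m; "grip_force": force on a finger pad.
Only numpy, scipy, OpenCV 4.12 (cv2) and the standard library are available. Lean on these libraries where they do the work, as an engineer would, in place of code of your own. Each camera call takes 0.05 s, during which the arm holds its last target. There are 200 camera calls.

## Working session

There is one attempt and no reset: what is moved stays moved. The work goes in short steps, Python scripts to look and compute and a tool call to move; the robot and the scene stay as the last step left them, time stands still between calls to the robot, and variables do not carry over. Pictures are saved under pics/ and viewed, at most 14 in all, crops included, and the job is handed in when it is done.

Besides the shell and the picture viewer there is one more tool, called after ">>>" as a command line: name --argument value ..., lists and objects as JSON in quotes. send_rows: Moves the arm, as the interface text tells. Its arguments: {"type":"object","properties":{"deltas":{"type":"array"},"grip":{"type":"number"}},"required":["deltas"]}

```bash
mkdir -p pics; ls; cat > h.py <<'E'
import numpy as np, cv2
from scipy.spatial.transform import Rotation as R
from station import ctrl
def cam(name):
    o=ctrl.observe(); f=ctrl.grab_frame(name)
    if name=="wrist":
        q=o["tool_rot"]; T=np.eye(4); T[:3,:3]=R.from_quat([q[1],q[2],q[3],q[0]]).as_matrix(); T[:3,3]=o["eef_pos"]
        f["pose"]=T@f["T_tool_cam"]
    return f
def ray(f,u,v,z):
    "pixel -> world point on plane z"
    P=np.array(f["pose"]); d=P[:3,:3]@np.array([(u-f["cx"])/f["fx"],(v-f["cy"])/f["fy"],1]); c=P[:3,3]
    return c+d*(z-c[2])/d[2]
def proj(f,p):
    P=np.linalg.inv(f["pose"]); q=P[:3,:3]@np.array(p)+P[:3,3]
    return f["fx"]*q[0]/q[2]+f["cx"], f["fy"]*q[1]/q[2]+f["cy"]
def state():
    o=ctrl.observe(); q=o["tool_rot"]; M=R.from_quat([q[1],q[2],q[3],q[0]]).as_matrix()
    return o,M
E
python3 - <<'E'
from h import *
o,M=state(); print(o); print(M.round(3))
for n in("top","side"):
    f=cam(n); cv2.imwrite(f"pics/{n}0.png",f["img"]); print(n,np.array(f["pose"]).round(3),f["fx"])
E
```

```text
pics
{'time_s': 0.0, 'joints': array([-8.30903292e-01,  3.59394699e-01,  1.10127094e-02, -3.57806708e-04,
       -1.22409457e+00, -2.88137285e-01]), 'dq': array([-0.00210115,  0.0011314 ,  0.00047493, -0.0005197 , -0.00041977,
       -0.00133726]), 'joint_torque': array([ 3.30801277e-04, -5.82726073e+01,  2.93056262e+01,  6.99755609e+00,
        6.77667311e-03, -1.99087417e-04]), 'eef_pos': array([ 0.29445776, -0.6068582 ,  0.24759614]), 'tool_rot': array([-2.66595191e-04, -2.23902556e-01,  9.74611159e-01,  8.14257852e-04]), 'wrist_force': array([ 0.3302343 , -0.4218609 , -0.26381127]), 'ft_torque': array([ 0.0606693 ,  0.04447255, -0.01178219]), 'grip_force': 0.0, 'finger_gap': 0.08748519566002046}
[[-0.9   -0.436 -0.001]
 [-0.436  0.9    0.001]
 [ 0.     0.002 -1.   ]]
top [[-0.034 -0.978  0.207  0.23 ]
 [-0.999  0.034 -0.004 -0.13 ]
 [-0.004 -0.207 -0.978  1.723]
 [ 0.     0.     0.     1.   ]] 514.0716173532055
side [[ 0.991 -0.096  0.09   0.417]
 [-0.131 -0.71   0.692 -1.222]
 [-0.003 -0.698 -0.716  1.226]
 [ 0.     0.     0.     1.   ]] 404.51208770220904
```

View pics/top0.png

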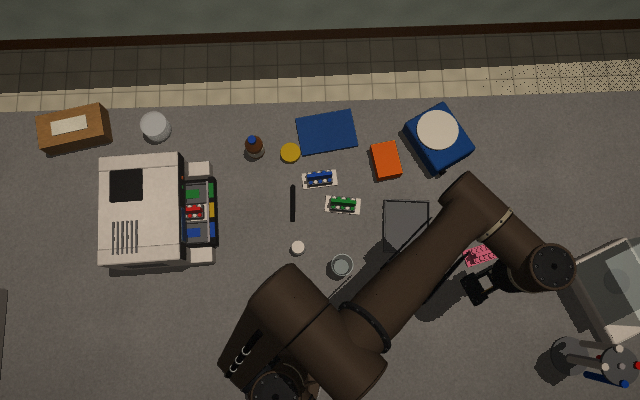

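View pics/side0.png

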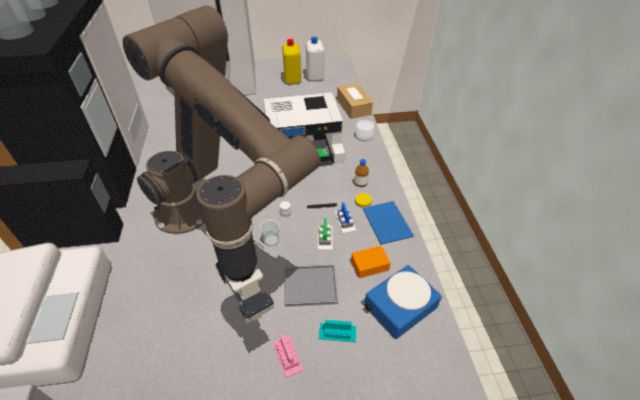

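```bash
cat >> h.py <<'E'
HS=dict(blue=((105,120,60),(125,255,255)),green=((45,100,40),(75,255,255)),red1=((0,150,60),(6,255,255)),yellow=((22,120,80),(34,255,255)),red2=((172,150,60),(180,255,255)))
def blobs(img,c,amin=8):
    h=cv2.cvtColor(img,cv2.COLOR_BGR2HSV)
    m=cv2.inRange(h,*map(np.array,HS[c])) if c!="red" else cv2.inRange(h,*map(np.array,HS["red1"]))|cv2.inRange(h,*map(np.array,HS["red2"]))
    n,l,s,ce=cv2.connectedComponentsWithStats(m)
    out=[]
    for i in range(1,n):
        if s[i,4]>=amin:
            ys,xs=np.where(l==i); out.append((s[i].tolist(),ce[i].round(1),cv2.minAreaRect(np.c_[xs,ys].astype(np.float32))))
    return sorted(out,key=lambda b:-b[0][4])
E
python3 - <<'E'
from h import *
f=cam("top"); I=f["img"]
a=cv2.resize(I[140:280,170:370],None,fx=4,fy=4,interpolation=cv2.INTER_CUBIC); cv2.imwrite("pics/crop1.png",a)
for c in("blue","green","red","yellow"):
    for b in blobs(I,c,6):
        if b[1][0]<450: print(c,b[0],b[1],[np.round(x,1) for x in b[2]], ray(f,*b[1],.06).round(3))
for n,u,v,z in(("front top",217,209,.062),("samp fr L",183,152,.19),("samp fr R",187,262,.19),("wallL",217,178,.062),("wallR",216,245,.062),("ret",384,200,.018),("ret2",429,201,.018),("beaker",341,266,.085),("jar",297,248,.05),("marker",292,203,.016)): print(n,ray(f,u,v,z).round(3))
E
```

```text
blue [296, 109, 62, 47, 2123] [326.1 131.6] [array([326.2, 131.5]), array([37.6, 56.8]), np.float64(79.7)] [ 0.811 -0.17   0.06 ]
blue [406, 102, 69, 69, 1185] [443.4 142.5] [array([440. , 135.3]), array([59.7, 45. ]), np.float64(56.6)] [ 0.758 -0.564  0.06 ]
blue [187, 228, 13, 10, 112] [193.2 232.1] [array([193. , 232.5]), array([ 9., 12.]), np.float64(90.0)] [0.482 0.277 0.06 ]
blue [307, 171, 25, 7, 92] [318.7 173.9] [array([318.9, 173.5]), array([ 4.4, 24.5]), np.float64(82.4)] [ 0.663 -0.139  0.06 ]
blue [210, 222, 5, 15, 75] [212. 229.] [array([212., 229.]), array([14.,  4.]), np.float64(90.0)] [0.49  0.216 0.06 ]
blue [247, 135, 9, 8, 51] [251.2 138.8] [array([251., 139.]), array([7.1, 7.1]), np.float64(45.0)] [0.794 0.085 0.06 ]
blue [182, 225, 1, 15, 15] [182. 232.] [array([182., 232.]), array([14.,  0.]), np.float64(-90.0)] [0.483 0.313 0.06 ]
blue [318, 179, 4, 4, 12] [319.7 180.8] [array([319.5, 180.5]), array([3., 3.]), np.float64(90.0)] [ 0.64  -0.142  0.06 ]
blue [328, 178, 3, 4, 11] [328.9 179.6] [array([329. , 179.5]), array([3., 2.]), np.float64(90.0)] [ 0.643 -0.1
[... 1074 characters left out ...]
 4.]), np.float64(90.0)] [0.54  0.258 0.06 ]
red [188, 214, 4, 4, 14] [189.5 215.3] [array([189.5, 215.5]), array([3., 3.]), np.float64(90.0)] [0.538 0.29  0.06 ]
yellow [280, 142, 21, 20, 310] [289.8 151.7] [array([289.8, 151.6]), array([18.8, 19.7]), np.float64(63.4)] [ 0.744 -0.045  0.06 ]
yellow [209, 202, 6, 15, 70] [211.1 209.3] [array([211.5, 209. ]), array([ 5., 14.]), np.float64(0.0)] [0.556 0.219 0.06 ]
front top [0.556 0.199 0.062]
samp fr L [0.715 0.281 0.19 ]
samp fr R [0.373 0.262 0.19 ]
wallL [0.661 0.2   0.062]
wallR [0.437 0.202 0.062]
ret [ 0.575 -0.357  0.018]
ret2 [ 0.566 -0.509  0.018]
beaker [ 0.353 -0.199  0.085]
jar [ 0.419 -0.06   0.05 ]
marker [ 0.576 -0.046  0.016]
```

View pics/crop1.png

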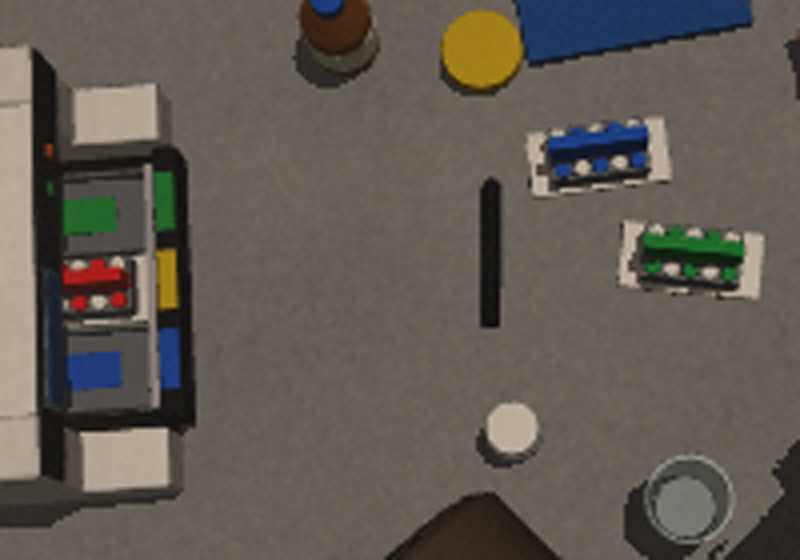

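Candidates (top view): blue rack (318,174), green rack (343,200), used red rack (193,208) in the yellow bay; look-alikes are pink (482,255) and turquoise (side view 338,330), with the blue pad (326,131), blue box (443,142) and yellow tape (290,152) also not meant. The crop confirms blue, green and red, and no yellow rack is visible. The tray is shut, with its front face near y=0.20, x=0.55.

>>> send_rows --deltas '[[[-430,300,-60],-1.12],[[-430,300,-60],-1.12],[[-430,300,-60],-1.12],[[-430,300,-60],-1.12],[[-430,300,-60],-1.12],[[-430,300,-60],-1.12],[[-430,300,-60],-1.12],[[-430,300,-60],-1.12],[[-430,300,-60],-1.12],[[-430,300,-60],-1.12],[[-430,300,-60],-1.12],[[-430,300,-60],-1.12]]' --grip 0

```text
time_s: 1.35
eef_pos: [0.5522, -0.1466, 0.3085]
tool_rot: [-0.0, 0.709, -0.705, 0.0]
wrist_force: [-0.6, -0.4, -0.6]
finger_gap: 0.0877
grip_force: 0.0
```

```bash
python3 - <<'E'
from h import *
o,M=state(); print(o["eef_pos"].round(4),M.round(3),o["joints"].round(2))
f=cam("wrist"); I=f["img"]; cv2.imwrite("pics/w1.png",I); print(np.array(f["pose"]).round(3),f["fx"])
for c in("blue","green","red","yellow"):
    for b in blobs(I,c,60): print(c,b[0],b[1],[np.round(x,1) for x in b[2]], ray(f,*b[1],.072).round(3))
E
```

```text
[ 0.5522 -0.1466  0.3085] [[ 0.005 -1.     0.   ]
 [-1.    -0.005  0.   ]
 [-0.    -0.    -1.   ]] [ 0.08  0.15 -0.13 -0.   -1.29 -0.08]
[[-1.    -0.004 -0.001  0.553]
 [-0.004  0.96   0.278 -0.221]
 [-0.     0.278 -0.96   0.444]
 [ 0.     0.     0.     1.   ]] 341.4487483603902
blue [17, 51, 157, 172, 17597] [ 97.6 135.9] [array([ 95. , 138.5]), array([177.1, 113.6]), np.float64(74.4)] [ 0.791 -0.184  0.072]
blue [211, 137, 23, 76, 835] [221.5 174. ] [array([220.9, 174.7]), array([75.3, 16.6]), np.float64(83.6)] [ 0.661 -0.143  0.072]
blue [231, 138, 12, 11, 104] [236.9 143.2] [array([236.5, 143. ]), array([10., 11.]), np.float64(90.0)] [ 0.642 -0.177  0.072]
blue [235, 165, 12, 10, 95] [241.1 169.5] [array([240.5, 169.5]), array([ 9., 11.]), np.float64(90.0)] [ 0.639 -0.148  0.072]
blue [241, 190, 11, 10, 92] [245.5 194.6] [array([246. , 194.5]), array([ 9., 10.]), np.float64(90.0)] [ 0.636 -0.12   0.072]
green [287, 66, 28, 81, 1118] [302.9 105.4] [array([299.4, 105.2]), array([22.8, 80.1]), np.float64(7.1)] [ 0.57  -0.217  0.072]
green [317, 74, 11, 12, 107] [322.1  79.8] [array([322. ,  79.5]), array([11., 10.]), np.float64(90.0)] [ 0.55  -0.242  0.072]
green [313, 104, 11, 11, 99] [317.9 108.7] [array([318., 109.]), array([10., 10.]), np.float64(90.0)] [ 0.554 -0.213  0.072]
green [310, 131, 10, 12, 93] [314.3 136.1] [array([314.5, 136.5]), array([11.,  9.]), np.float64(90.0)] [ 0.558 -0.185  0.072]
yellow [141, 216, 50, 47, 1543] [165.8 238.5] [array([165.8, 237.2]), array([46.9, 43.3]), np.float64(61.2)] [ 0.732 -0.066  0.072]
```

View pics/w1.png

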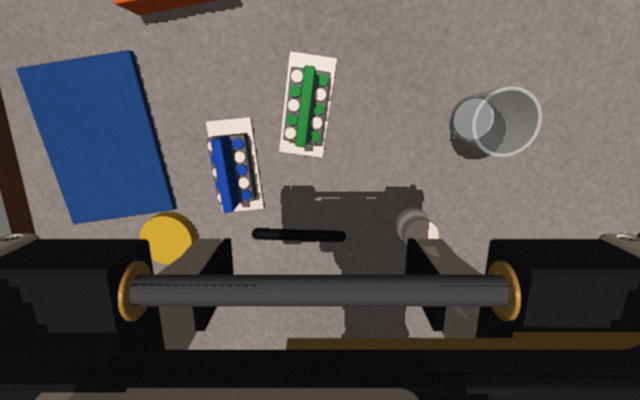

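Wrist view: green rack at (303,105), blue at (222,174), marker (298,235), beaker (508,125). Positions agree with the top view. Next I press the tray with closed fingers.

>>> send_rows --deltas '[[[-50,0,40],0],[[-100,0,80],0],[[-150,0,120],0],[[-200,0,160],0],[[-250,0,180],0],[[-290,0,200],0],[[-290,0,230],0],[[-290,0,260],0],[[-290,0,262],0],[[-290,0,262],0]]' --grip 255

```text
time_s: 2.4
eef_pos: [0.5496, 0.1392, 0.0457]
tool_rot: [0.002, 0.708, -0.707, -0.0]
wrist_force: [0.7, -0.1, 0.8]
finger_gap: 0.0132
grip_force: 0.0
```

```bash
python3 - <<'E'
from h import *
o,M=state(); print(o["eef_pos"].round(4),o["finger_gap"],o["wrist_force"])
f=cam("top"); I=f["img"]; cv2.imwrite("pics/t2.png",cv2.resize(I[140:280,130:330],None,fx=4,fy=4,interpolation=cv2.INTER_CUBIC))
E
```

```text
[0.5496 0.1392 0.0457] 0.013157136083703004 [ 0.7448255  -0.104548    0.76251773]
```

View pics/t2.png

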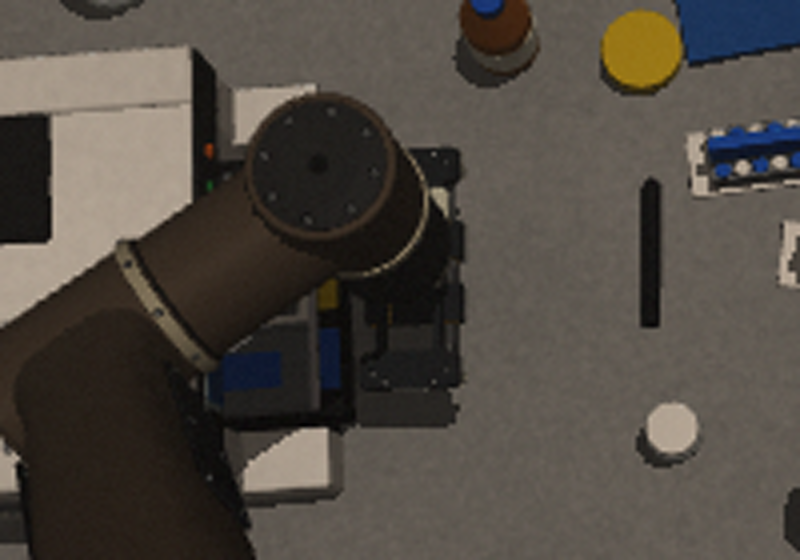

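The arm clears the sampler, and the fingers stand in front of the tray face. I press slowly now.

>>> send_rows --deltas '[[[-15,0,0],0],[[-30,0,0],0],[[-36,0,0],0],[[-40,0,0],0],[[-43,0,0],0],[[-46,0,0],0],[[-48,0,0],0],[[-48,0,0],0]]'

```text
time_s: 3.25
eef_pos: [0.5502, 0.1885, 0.0465]
tool_rot: [0.0, 0.707, -0.707, -0.0]
wrist_force: [-0.8, -0.3, 0.3]
finger_gap: 0.0004
grip_force: 0.0
```

>>> send_rows --deltas '[[[-3,0,0],0],[[-6,0,0],0],[[-8,0,0],0],[[-10,0,0],0],[[-12,0,0],0],[[-12,0,0],0]]'

```text
time_s: 3.85
eef_pos: [0.5501, 0.1995, 0.0465]
tool_rot: [0.001, 0.708, -0.707, 0.0]
wrist_force: [2.4, -6.1, 1.0]
finger_gap: 0.0004
grip_force: 3.0
```

>>> send_rows --deltas '[[[-2,0,0],0],[[-4,0,0],0],[[-6,0,0],0],[[-7,0,0],0],[[-7,0,0],0]]'

```text
time_s: 4.35
eef_pos: [0.5498, 0.206, 0.0465]
tool_rot: [0.001, 0.707, -0.707, 0.0]
wrist_force: [0.8, -5.5, 2.7]
finger_gap: 0.0001
grip_force: 3.3
```

>>> send_rows --deltas '[[[-2,0,0],0],[[-3,0,0],0],[[-4,0,0],0],[[-4,0,0],0]]'

```text
time_s: 4.75
eef_pos: [0.5496, 0.2089, 0.0465]
tool_rot: [0.002, 0.707, -0.707, 0.001]
wrist_force: [3.2, -10.5, 3.2]
finger_gap: 0.0004
grip_force: 5.6
```

>>> send_rows --deltas '[[[-1,0,0],0],[[-2,0,0],0],[[-3,0,0],0],[[-3,0,0],0]]'

```text
time_s: 5.15
eef_pos: [0.5496, 0.2092, 0.0465]
tool_rot: [0.004, 0.707, -0.707, 0.001]
wrist_force: [7.3, -23.9, 5.4]
finger_gap: 0.0003
grip_force: 11.8
```

>>> send_rows --deltas '[[[50,0,0],0],[[100,0,0],0],[[150,0,0],0],[[195,0,-20],0],[[230,0,-60],0],[[240,0,-110],0],[[240,0,-160],0],[[240,0,-210],0],[[240,0,-260],0],[[240,0,-260],0]]' --grip 0

```text
time_s: 6.15
eef_pos: [0.5532, -0.0257, 0.3143]
tool_rot: [-0.005, 0.708, -0.707, 0.004]
wrist_force: [-0.2, 0.7, -0.1]
finger_gap: 0.0748
grip_force: 0.0
```

```bash
python3 - <<'E'
from h import *
o,M=state(); print(o["eef_pos"].round(4),o["finger_gap"],o["wrist_force"])
f=cam("top"); I=f["img"]; cv2.imwrite("pics/t3.png",cv2.resize(I[140:280,130:330],None,fx=3,fy=3,interpolation=cv2.INTER_CUBIC))
for c in("blue","green","red","yellow"):
    for b in blobs(I,c,8):
        if b[1][0]<300 and b[1][1]>150: print(c,b[0],b[1],[np.round(x,1) for x in b[2]], ray(f,*b[1],.062).round(3))
E
```

```text
[ 0.5532 -0.0257  0.3143] 0.07484765021620313 [-0.2244898   0.72053332 -0.09882526]
green [230, 187, 16, 9, 91] [238.1 191.5] [array([237.3, 191. ]), array([ 7.1, 15. ]), np.float64(85.2)] [0.612 0.13  0.062]
green [255, 183, 6, 11, 44] [257.4 188.1] [array([257.6, 187.9]), array([10.5,  4.6]), np.float64(80.5)] [0.621 0.066 0.062]
red [223, 201, 27, 8, 113] [236.2 204.8] [array([235.9, 204.3]), array([ 6.3, 26.1]), np.float64(87.8)] [0.567 0.136 0.062]
red [225, 211, 5, 4, 15] [227.1 212.5] [array([227. , 212.5]), array([3., 4.]), np.float64(90.0)] [0.543 0.166 0.062]
red [235, 210, 4, 4, 13] [236.8 211.6] [array([236.5, 211.5]), array([3., 3.]), np.float64(90.0)] [0.545 0.134 0.062]
red [245, 210, 4, 4, 13] [246.5 211.2] [array([246.5, 211.5]), array([3., 3.]), np.float64(90.0)] [0.545 0.102 0.062]
yellow [288, 142, 13, 19, 149] [294.3 150.6] [array([294.6, 150.3]), array([18.9, 10. ]), np.float64(75.1)] [ 0.747 -0.06   0.062]
```

View pics/t3.png

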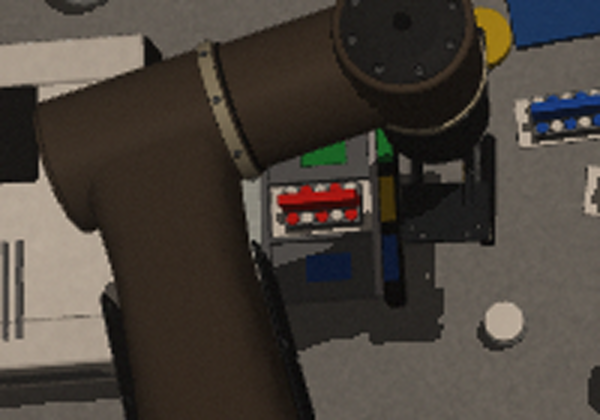

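Tray is out: the red rack is in the middle bay (236,205), and the blue and green bays are empty. I move back over the sampler so the wrist camera can see the tray.

>>> send_rows --deltas '[[[-50,0,-10],0],[[-100,0,-20],0],[[-150,0,-25],0],[[-200,0,-25],0],[[-250,0,-25],0],[[-300,0,-25],0],[[-325,0,-25],0],[[-325,0,-25],0],[[-325,0,-25],0]]'

```text
time_s: 7.1
eef_pos: [0.5495, 0.2999, 0.3297]
tool_rot: [0.001, 0.708, -0.706, -0.0]
wrist_force: [0.0, -0.7, 0.5]
finger_gap: 0.0877
grip_force: 0.0
```

```bash
python3 - <<'E'
from h import *
o,M=state(); print(o["eef_pos"].round(4),M.round(3))
f=cam("wrist"); I=f["img"]; cv2.imwrite("pics/w4.png",I)
for c in("blue","green","red","yellow"):
    for b in blobs(I,c,60): print(c,b[0],b[1],[np.round(x,1) for x in b[2]], ray(f,*b[1],.03).round(4),ray(f,*b[1],.062).round(4),ray(f,*b[1],.102).round(4))
E
```

```text
[0.5495 0.2999 0.3297] [[ 0.002 -1.    -0.002]
 [-1.    -0.002 -0.002]
 [ 0.002  0.002 -1.   ]]
blue [355, 0, 26, 31, 793] [367.4  14.8] [array([367.5,  15. ]), array([30., 25.]), np.float64(90.0)] [0.4944 0.1296 0.03  ] [0.4985 0.1366 0.062 ] [0.5037 0.1455 0.102 ]
blue [327, 171, 116, 7, 322] [384.3 173.6] [array([384.5, 173.4]), array([  3.4, 115.1]), np.float64(87.7)] [0.4648 0.3149 0.03  ] [0.4711 0.3083 0.062 ] [0.479  0.3001 0.102 ]
green [239, 0, 28, 36, 906] [252.5  17.1] [array([252.5,  17. ]), array([35.9, 25.7]), np.float64(85.6)] [0.6262 0.1323 0.03  ] [0.6206 0.1392 0.062 ] [0.6137 0.1477 0.102 ]
green [243, 173, 14, 7, 87] [249.5 176. ] [array([249.5, 176. ]), array([ 6., 13.]), np.float64(90.0)] [0.6397 0.3183 0.03  ] [0.6331 0.3115 0.062 ] [0.6249 0.303  0.102 ]
red [290, 0, 27, 42, 644] [306.6  18.8] [array([302.9,  20.7]), array([41.4, 25.6]), np.float64(87.8)] [0.5641 0.1339 0.03  ] [0.5631 0.1406 0.062 ] [0.5619 0.1491 0.102 ]
red [318, 25, 12, 13, 131] [323.6  31. ] [array([323.5,  31. ]), array([12., 11.]), np.float64(90.0)] [0.5445 0.1466 0.03  ] [0.5449 0.1524 0.062 ] [0.5455 0.1597 0.102 ]
```

View pics/w4.png

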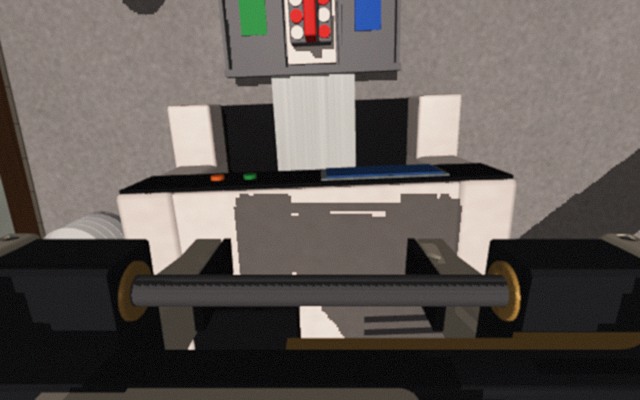

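>>> send_rows --deltas '[[[50,0,0],0],[[90,0,0],0],[[120,0,0],0],[[120,0,0],0],[[120,0,0],0]]'

```text
time_s: 7.65
eef_pos: [0.5502, 0.1775, 0.3319]
tool_rot: [0.0, -0.706, 0.708, 0.0]
wrist_force: [-0.2, -0.2, 0.0]
finger_gap: 0.0878
grip_force: 0.0
```

```bash
python3 - <<'E'
from h import *
o,M=state(); print(o["eef_pos"].round(4),M.round(3))
f=cam("wrist"); I=f["img"]; cv2.imwrite("pics/w5.png",I)
for c in("blue","green","red","yellow"):
    for b in blobs(I,c,60): print(c,b[0],b[1],[np.round(x,1) for x in b[2]], ray(f,*b[1],.03).round(4),ray(f,*b[1],.062).round(4),ray(f,*b[1],.102).round(4))
E
```

```text
[0.5502 0.1775 0.3319] [[-0.002 -1.     0.001]
 [-1.     0.002  0.001]
 [-0.001 -0.001 -1.   ]]
blue [352, 94, 25, 42, 995] [364.5 114.7] [array([364. , 114.5]), array([41., 24.]), np.float64(90.0)] [0.4943 0.1194 0.03  ] [0.4985 0.1182 0.062 ] [0.5036 0.1167 0.102 ]
blue [344, 39, 48, 19, 818] [367.6  48.3] [array([367.5,  48.3]), array([17.1, 47.8]), np.float64(87.3)] [0.4934 0.0434 0.03  ] [0.4976 0.0477 0.062 ] [0.5028 0.0532 0.102 ]
blue [67, 59, 32, 30, 736] [82.3 73.1] [array([81.9, 73.4]), array([30.6, 29.2]), np.float64(5.2)] [0.8355 0.0701 0.03  ] [0.8147 0.0725 0.062 ] [0.7886 0.0755 0.102 ]
green [245, 99, 27, 42, 957] [258.4 119.6] [array([258.3, 119.7]), array([41.1, 23.9]), np.float64(85.6)] [0.6265 0.1251 0.03  ] [0.6209 0.1235 0.062 ] [0.614  0.1214 0.102 ]
green [223, 45, 49, 19, 814] [247.2  54.2] [array([247.1,  54.3]), array([17.2, 47.8]), np.float64(87.3)] [0.6358 0.0495 0.03  ] [0.6296 0.0534 0.062 ] [0.6218 0.0583 0.102 ]
red [292, 78, 26, 81, 1148] [307.7 117.8] [array([304.2, 118.3]), array([80.5, 23.2]), np.float64(87.4)] [0.5649 0.123  0.03  ] [0.5639 0.12
[... 190 characters left out ...]
0.0902 0.102 ]
red [318, 112, 12, 11, 108] [323.1 117.1] [array([323.5, 117. ]), array([10., 11.]), np.float64(90.0)] [0.5458 0.1222 0.03  ] [0.5461 0.1208 0.062 ] [0.5466 0.119  0.102 ]
red [319, 140, 11, 11, 101] [324.  145.1] [array([324., 145.]), array([10., 10.]), np.float64(90.0)] [0.5446 0.1569 0.03  ] [0.545  0.1529 0.062 ] [0.5456 0.148  0.102 ]
yellow [284, 42, 47, 19, 702] [307.  51.] [array([307. ,  51.3]), array([16.6, 46.3]), np.float64(87.3)] [0.5649 0.0462 0.03  ] [0.5639 0.0503 0.062 ] [0.5626 0.0555 0.102 ]
yellow [130, 0, 23, 5, 62] [141.   1.] [array([141.,   2.]), array([ 4., 22.]), np.float64(90.0)] [ 0.7535 -0.0069  0.03  ] [0.7387 0.0011 0.062 ] [0.7201 0.0112 0.102 ]
```

View pics/w5.png

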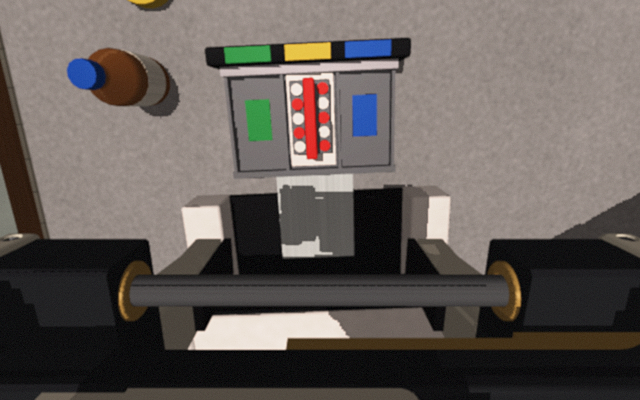

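The tray is out with the red rack in the yellow bay. The wall chips (247,54), (307,51), (368,48) are 66 mm apart, as they should be. The bay axis is turned +2.5° from world +y, with the yellow bay centre at (0.560, 0.122). Now I grip the red blade near its rear end.

>>> send_rows --deltas '[[[15,-5,50],-0.043],[[30,-9,100],-0.043],[[30,-9,150],-0.043],[[30,-9,195],-0.043],[[30,-9,220],-0.043],[[30,-9,237],-0.043],[[30,-9,237],-0.043],[[30,-9,237],-0.043]]' --grip 0

```text
time_s: 8.5
eef_pos: [0.5595, 0.1498, 0.0947]
tool_rot: [0.0, 0.723, -0.691, 0.0]
wrist_force: [0.8, 0.8, 0.9]
finger_gap: 0.0874
grip_force: 0.0
```

```bash
python3 - <<'E'
from h import *
o,M=state(); print(o["eef_pos"].round(4),M.round(3),o["wrist_force"].round(1))
E
```

```text
[0.5595 0.1498 0.0947] [[ 0.045 -0.999 -0.   ]
 [-0.999 -0.045 -0.   ]
 [ 0.     0.    -1.   ]] [0.8 0.8 0.9]
```

>>> send_rows --deltas '[[[0,0,0],0],[[0,0,0],0],[[0,0,0],0],[[0,0,0],0],[[0,0,0],0],[[0,0,0],0],[[0,0,0],0],[[0,0,0],0],[[0,0,0],0],[[0,0,0],0]]' --grip 255

```text
time_s: 9.5
eef_pos: [0.5592, 0.1494, 0.0945]
tool_rot: [0.0, 0.722, -0.691, -0.0]
wrist_force: [-0.7, 0.8, -0.4]
finger_gap: 0.0133
grip_force: 0.0
```

>>> send_rows --deltas '[[[0,0,0],0],[[0,0,0],0],[[2,0,-3],0],[[4,0,-6],0],[[7,0,-9],0],[[9,0,-11],0],[[12,0,-14],0],[[14,0,-16],0],[[14,0,-16],0]]'

```text
time_s: 10.4
eef_pos: [0.5598, 0.136, 0.1112]
tool_rot: [-0.001, 0.722, -0.692, -0.0]
wrist_force: [-2.7, 5.9, -1.6]
finger_gap: 0.0118
grip_force: 30.0
```

>>> send_rows --deltas '[[[-4,0,-1],0],[[-8,0,-2],0],[[-12,0,-2],0],[[-16,0,-2],0],[[-19,0,-2],0],[[-19,0,-2],0]]'

```text
time_s: 11.0
eef_pos: [0.559, 0.1548, 0.1125]
tool_rot: [0.0, 0.723, -0.691, 0.0]
wrist_force: [0.3, -0.2, -4.2]
finger_gap: 0.0113
grip_force: 30.0
```

```bash
python3 - <<'E'
from h import *
f=cam("wrist"); I=f["img"]; g=cam("side"); J=g["img"]
k=np.hstack([cv2.resize(I,(480,300)),cv2.resize(J[110:200,260:370],(320,262))[:300] if 0 else cv2.resize(J[90:190,250:360],(320,300))]); cv2.imwrite("pics/c6.png",k)
E
```

```text
(no output)
```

View pics/c6.png

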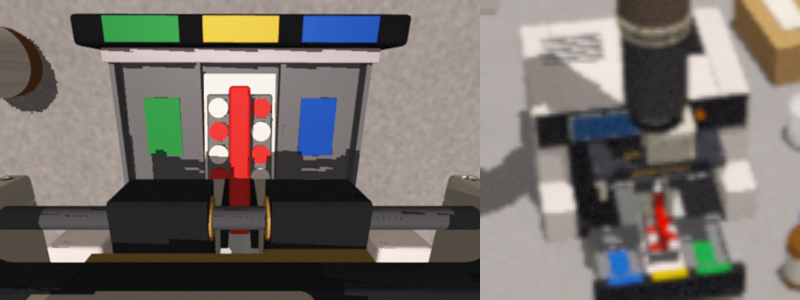

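The plate end is clear of the lip (wrist crop row 73 against the lip at row 62), and the rack is held and tilted. I lift it and carry it toward the return tray.

>>> send_rows --deltas '[[[0,0,-20],0],[[0,0,-50],0],[[0,0,-90],0],[[30,0,-120],0],[[70,0,-130],0],[[120,0,-130],0],[[170,0,-130],0],[[220,0,-130],0],[[270,0,-130],0],[[320,0,-130],0],[[350,0,-130],0],[[350,0,-130],0]]'

```text
time_s: 12.3
eef_pos: [0.5737, -0.1991, 0.2419]
tool_rot: [0.001, 0.721, -0.693, -0.0]
wrist_force: [-0.8, 0.2, -4.7]
finger_gap: 0.012
grip_force: 30.0
```

```bash
python3 - <<'E'
from h import *
o,M=state(); print(o["eef_pos"].round(4),o["finger_gap"],o["wrist_force"].round(1))
f=cam("wrist"); g=cam("top")
k=np.hstack([cv2.resize(f["img"],(480,300)),cv2.resize(g["img"][150:290,290:440],(320,300))]); cv2.imwrite("pics/c7.png",k)
np.save("f7.npy",f,allow_pickle=True); np.save("g7.npy",g,allow_pickle=True)
for c in("blue","green"):
    for b in blobs(g["img"],c,40): print(c,b[1],ray(g,*b[1],.066).round(3))
E
```

```text
[ 0.5737 -0.1991  0.2419] 0.012033775618552253 [-0.8  0.2 -4.7]
blue [443.5 142.5] [ 0.756 -0.563  0.066]
blue [323. 121.] [ 0.847 -0.16   0.066]
blue [315.1 174.5] [ 0.66  -0.127  0.066]
blue [624.7 383.7] [-0.032 -1.05   0.066]
```

View pics/c7.png

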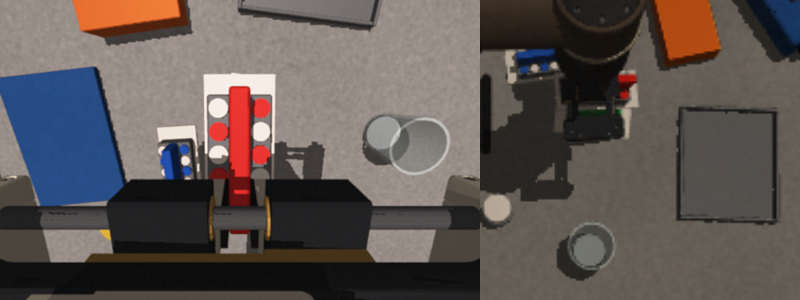

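```bash
python3 - <<'E'
from h import *
g=np.load("g7.npy",allow_pickle=True).item()
# refine corners by thresholding tray rim/floor vs bench on crop
P=[ray(g,u,v,.018) for u,v in((382.8,199.9),(429.2,201.3),(429.2,253.6),(383.3,252.2))]
for p in P: print(p.round(4))
print(np.mean(P,0).round(4))
h=cv2.cvtColor(g["img"],cv2.COLOR_BGR2GRAY); 
print(h[225,374:440].tolist()); print(h[190:262,406].tolist())
E
```

```text
[ 0.5758 -0.3533  0.018 ]
[ 0.5654 -0.5098  0.018 ]
[ 0.389  -0.4958  0.018 ]
[ 0.3989 -0.3442  0.018 ]
[ 0.4823 -0.4258  0.018 ]
[90, 91, 92, 93, 92, 92, 92, 92, 37, 22, 75, 74, 79, 80, 80, 82, 81, 81, 82, 80, 82, 81, 81, 82, 83, 82, 81, 82, 82, 81, 81, 80, 81, 83, 81, 81, 80, 82, 80, 81, 80, 82, 82, 82, 80, 81, 83, 80, 80, 81, 81, 81, 81, 30, 24, 78, 98, 97, 95, 94, 95, 93, 94, 95, 98, 99]
[95, 97, 93, 96, 94, 96, 99, 92, 93, 77, 80, 22, 80, 81, 80, 81, 81, 79, 81, 81, 79, 81, 81, 82, 81, 82, 81, 82, 81, 81, 83, 80, 81, 81, 81, 81, 80, 80, 79, 81, 79, 82, 81, 80, 80, 80, 83, 81, 80, 81, 82, 83, 81, 82, 82, 82, 81, 81, 81, 80, 80, 77, 56, 47, 96, 96, 92, 93, 92, 94, 94, 93]
```

Return tray corners (top view) are at about (383,200), (429,201), (429,254), (383,252). That gives a 0.157 x 0.177 m outline, as specified, with its centre at (0.482,-0.426) and turned -3.4°.

>>> send_rows --deltas '[[[45,20,0],0.05],[[90,40,0],0.1],[[135,60,0],0.1],[[175,80,0],0.1],[[210,98,20],0.1],[[210,98,60],0.1],[[210,98,100],0.1],[[210,98,130],0.1],[[210,98,145],0.1],[[210,98,150],0.1],[[210,98,150],0.1]]'

```text
time_s: 13.5
eef_pos: [0.4862, -0.4087, 0.0924]
tool_rot: [-0.0, -0.688, 0.726, 0.0]
wrist_force: [1.0, 0.0, -2.8]
finger_gap: 0.012
grip_force: 3.0
```

>>> send_rows --deltas '[[[0,0,3],0],[[0,0,6],0],[[-2,0,9],0],[[-5,0,12],0],[[-7,0,15],0],[[-9,0,17],0],[[-11,0,19],0],[[-11,0,19],0]]'

```text
time_s: 14.3
eef_pos: [0.4878, -0.3985, 0.0748]
tool_rot: [0.001, -0.687, 0.726, -0.001]
wrist_force: [2.5, 3.6, 5.3]
finger_gap: 0.0117
grip_force: 30.0
```

>>> send_rows --deltas '[[[-1,0,1],0],[[-2,0,2],0],[[-2,0,4],0],[[-2,0,5],0],[[-2,0,5],0]]'

```text
time_s: 14.8
eef_pos: [0.4876, -0.3969, 0.0722]
tool_rot: [0.0, -0.688, 0.726, -0.002]
wrist_force: [-3.3, 10.3, 30.1]
finger_gap: 0.0117
grip_force: 30.0
```

>>> send_rows --deltas '[[[0,0,-2],0],[[0,0,-2],0],[[0,0,-2],0],[[0,0,-2],0],[[0,0,-2],0],[[0,0,-30],0],[[0,0,-80],0],[[-40,0,-130],0],[[-90,0,-170],0],[[-130,0,-200],0],[[-130,0,-200],0],[[-130,0,-200],0]]' --grip 0

```text
time_s: 16.0
eef_pos: [0.4951, -0.2648, 0.272]
tool_rot: [0.002, -0.688, 0.726, -0.002]
wrist_force: [-0.3, -0.3, 0.5]
finger_gap: 0.0878
grip_force: 0.0
```

```bash
python3 - <<'E'
from h import *
o,M=state(); print(o["eef_pos"].round(4),M.round(3))
f=cam("wrist"); I=f["img"]; g=cam("top")
k=np.hstack([cv2.resize(I,(480,300)),cv2.resize(g["img"][150:290,290:440],(320,300))]); cv2.imwrite("pics/c8.png",k)
for c in("red","green","blue"):
    for b in blobs(I,c,60): print(c,b[0],b[1],[np.round(x,1) for x in b[2]], [ray(f,*b[1],z).round(4)[:2] for z in(.036,.041,.072,.077)])
E
```

```text
[ 0.4951 -0.2648  0.272 ] [[-0.053 -0.999  0.006]
 [-0.999  0.053 -0.001]
 [ 0.001 -0.006 -1.   ]]
red [314, 0, 14, 58, 755] [320.9  28.1] [array([320.5,  28.5]), array([57., 13.]), np.float64(90.0)] [array([ 0.4875, -0.4087]), array([ 0.4876, -0.4078]), array([ 0.4879, -0.4019]), array([ 0.4879, -0.401 ])]
red [330, 4, 13, 16, 169] [335.7  11.8] [array([336. ,  11.5]), array([15., 12.]), np.float64(90.0)] [array([ 0.4724, -0.4223]), array([ 0.4726, -0.4212]), array([ 0.4742, -0.4143]), array([ 0.4744, -0.4132])]
red [300, 22, 13, 16, 156] [305.9  29.8] [array([306. ,  29.5]), array([15., 12.]), np.float64(90.0)] [array([ 0.5024, -0.408 ]), array([ 0.5023, -0.407 ]), array([ 0.5013, -0.4013]), array([ 0.5012, -0.4004])]
red [329, 41, 14, 14, 156] [335.3  47.5] [array([335.5,  47.5]), array([13., 13.]), np.float64(90.0)] [array([ 0.474 , -0.3903]), array([ 0.4743, -0.3896]), array([ 0.4757, -0.3853]), array([ 0.4759, -0.3846])]
green [242, 182, 24, 82, 1223] [254.7 221. ] [array([253.5, 222.5]), array([81., 23.]), np.float64(90.0)] [array([ 0.5742, -0.211 ]), array([ 0.5731, -0.2127])
[... 420 characters left out ...]
67]), array([ 0.544 , -0.2545]), array([ 0.5432, -0.2557])]
green [266, 238, 11, 11, 95] [270.7 243.2] [array([271., 243.]), array([10., 10.]), np.float64(90.0)] [array([ 0.5583, -0.1825]), array([ 0.5574, -0.1846]), array([ 0.5518, -0.1977]), array([ 0.5509, -0.1998])]
blue [0, 169, 111, 70, 5920] [ 52.3 207.8] [array([ 55. , 203.5]), array([ 69., 110.]), np.float64(90.0)] [array([ 0.804 , -0.2389]), array([ 0.7998, -0.2402]), array([ 0.7736, -0.2486]), array([ 0.7694, -0.2499])]
blue [164, 248, 22, 20, 118] [173.5 256.9] [array([174. , 256.5]), array([ 4.9, 27.6]), np.float64(45.0)] [array([ 0.6757, -0.1709]), array([ 0.6732, -0.1731]), array([ 0.6578, -0.1872]), array([ 0.6553, -0.1895])]
```

View pics/c8.png

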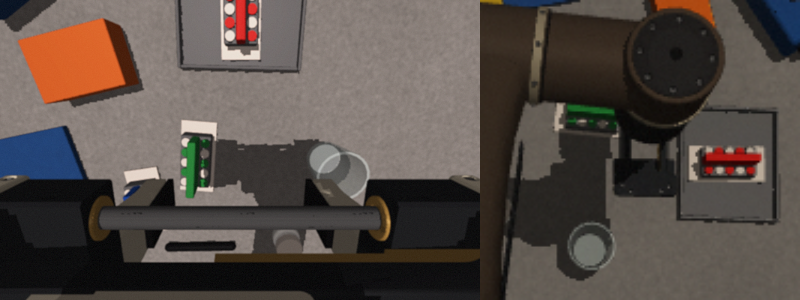

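The red rack lies flat and centred in the return tray (top crop 688–764 within 680–777). Next is the green rack, centre (0.5685,-0.2155), yaw -7.8° from its caps.

>>> send_rows --deltas '[[[-30,-40,30],0.084],[[-53,-71,70],0.084],[[-53,-71,120],0.084],[[-53,-71,165],0.084],[[-53,-71,190],0.084],[[-53,-71,208],0.084],[[-53,-71,208],0.084],[[-53,-71,208],0.084]]'

```text
time_s: 16.9
eef_pos: [0.5671, -0.2185, 0.0597]
tool_rot: [-0.001, -0.656, 0.755, 0.001]
wrist_force: [0.2, -0.6, 0.9]
finger_gap: 0.0876
grip_force: 0.0
```

>>> send_rows --deltas '[[[0,0,0],0],[[0,0,0],0],[[0,0,0],0],[[0,0,0],0],[[0,0,0],0],[[0,0,0],0],[[0,0,0],0],[[0,0,0],0],[[0,0,0],0],[[0,0,0],0],[[0,0,0],0],[[0,0,0],0]]' --grip 255

```text
time_s: 18.1
eef_pos: [0.5676, -0.2177, 0.0605]
tool_rot: [0.0, -0.656, 0.755, 0.0]
wrist_force: [-0.6, -0.1, -1.2]
finger_gap: 0.0118
grip_force: 30.0
```

>>> send_rows --deltas '[[[0,0,-40],0],[[0,0,-90],0],[[-40,0,-120],-0.05],[[-90,-2,-125],-0.1],[[-140,-4,-125],-0.15],[[-190,-6,-125],-0.183],[[-240,-8,-125],-0.183],[[-290,-9,-125],-0.183],[[-335,-9,-125],-0.183],[[-356,-9,-100],-0.183],[[-356,-9,-75],-0.183],[[-356,-9,-72],-0.183]]'

```text
time_s: 19.3
eef_pos: [0.6236, 0.1337, 0.1286]
tool_rot: [0.003, 0.722, -0.691, -0.002]
wrist_force: [-1.2, -0.3, -3.6]
finger_gap: 0.0118
grip_force: 30.0
```

```bash
python3 - <<'E'
from h import *
o,M=state(); p=o["eef_pos"]; print(p.round(4),M.round(3),o["wrist_force"].round(1),o["finger_gap"])
f=cam("wrist"); I=f["img"]; cv2.imwrite("w9.png",I)
for c in("green","blue","yellow"):
    for b in blobs(I,c,60): print(c,b[0],b[1], [ray(f,*b[1],z).round(4)[:2] for z in(.062,p[2]-.0605+.036)])
h=cv2.cvtColor(I,cv2.COLOR_BGR2HSV); w=cv2.inRange(h,(0,0,150),(180,60,255)); cv2.imwrite("w9m.png",w)
E
```

```text
[0.6236 0.1337 0.1286] [[ 0.044 -0.999 -0.007]
 [-0.999 -0.044 -0.002]
 [ 0.002  0.007 -1.   ]] [-1.2 -0.3 -3.6] 0.011760643379810292
green [278, 177, 57, 98, 3333] [314.6 226.6] [array([0.6266, 0.1348]), array([0.627 , 0.1191])]
green [269, 74, 93, 33, 2988] [315.2  89.9] [array([0.6295, 0.053 ]), array([0.6293, 0.0544])]
green [305, 307, 29, 31, 864] [319.  321.8] [array([0.6208, 0.204 ]), array([0.6224, 0.1739])]
green [336, 184, 26, 26, 556] [348.5 196.6] [array([0.6066, 0.1144]), array([0.6112, 0.103 ])]
blue [475, 164, 52, 68, 2873] [500.1 197.3] [array([0.5133, 0.111 ]), array([0.5373, 0.1002])]
blue [502, 75, 96, 32, 2859] [549.4  90.2] [array([0.4973, 0.0474]), array([0.5247, 0.0499])]
blue [0, 114, 12, 45, 386] [  4.4 136.6] [array([0.8086, 0.0867]), array([0.7711, 0.081 ])]
yellow [388, 75, 91, 31, 2591] [432.3  90. ] [array([0.5636, 0.0502]), array([0.5771, 0.0521])]
yellow [388, 164, 44, 48, 1812] [409.9 185.9] [array([0.5697, 0.1061]), array([0.582 , 0.0964])]
yellow [398, 220, 29, 5, 78] [412.6 222.4] [array([0.5653, 0.1295]), array([0.5785, 0.1149])]
```

>>> send_rows --deltas '[[[0,-2,8],0],[[0,-2,16],0],[[0,-2,22],0],[[0,-2,25],0],[[0,-2,27],0],[[0,-2,27],0]]'

```text
time_s: 19.95
eef_pos: [0.6282, 0.1335, 0.1055]
tool_rot: [0.0, 0.722, -0.692, -0.0]
wrist_force: [0.6, -0.6, -1.9]
finger_gap: 0.0115
grip_force: 30.0
```

>>> send_rows --deltas '[[[1,0,1],0],[[3,0,3],0],[[5,0,5],0],[[6,0,6],0],[[6,0,7],0],[[6,0,7],0]]'

```text
time_s: 20.55
eef_pos: [0.6287, 0.1287, 0.1006]
tool_rot: [-0.001, 0.722, -0.692, 0.0]
wrist_force: [-7.0, 3.9, 11.1]
finger_gap: 0.0118
grip_force: 30.0
```

```bash
python3 - <<'E'
from h import *
o,M=state(); p=o["eef_pos"]; print(p.round(4),M.round(3),o["wrist_force"].round(1),o["ft_torque"].round(2),o["finger_gap"])
f=cam("wrist"); I=f["img"]; cv2.imwrite("pics/w10.png",I)
for c in("green",):
    for b in blobs(I,c,60): print(c,b[0],b[1], [ray(f,*b[1],z).round(4)[:2] for z in(.062,p[2]-.0605+.036)])
E
```

```text
[0.6287 0.1287 0.1006] [[ 0.044 -0.999  0.002]
 [-0.999 -0.044  0.002]
 [-0.002 -0.002 -1.   ]] [-7.   3.9 11.1] [ 2.05  2.77 -0.02] 0.011800797531426621
green [273, 81, 106, 37, 3814] [325.9  98.6] [array([0.6295, 0.0529]), array([0.6297, 0.053 ])]
green [278, 179, 57, 96, 3264] [314.9 227.5] [array([0.6321, 0.1201]), array([0.6322, 0.1147])]
green [305, 307, 29, 31, 868] [318.9 321.8] [array([0.6274, 0.1793]), array([0.6278, 0.1692])]
green [336, 185, 27, 27, 557] [348.7 198.1] [array([0.615 , 0.1027]), array([0.6164, 0.0988])]
```

View pics/w10.png

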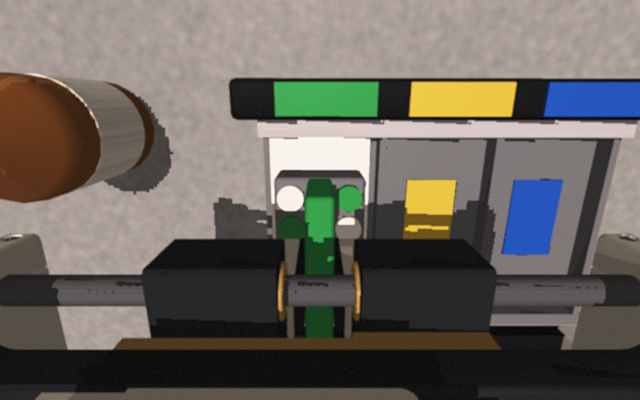

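Plate end (row 138) is right at the lip edge (row 137), and the plate's left side is close to the outer wall. I lift slightly, shift back 6 mm and sideways 3 mm, then lower again.

>>> send_rows --deltas '[[[0,0,-6],0],[[-3,2,-8],0],[[-7,3,-8],0],[[-7,3,-8],0],[[-7,3,-4],0],[[-7,3,0],0],[[-7,3,2],0],[[-7,3,2],0]]'

```text
time_s: 21.4
eef_pos: [0.6254, 0.1338, 0.0969]
tool_rot: [0.0, 0.722, -0.692, 0.0]
wrist_force: [-1.4, -2.6, 4.4]
finger_gap: 0.0116
grip_force: 30.0
```

```bash
cat > chk.py <<'E'
from h import *
import sys
col=sys.argv[1]
o,M=state(); p=o["eef_pos"]; print(p.round(4),o["wrist_force"].round(1),o["ft_torque"].round(2),round(o["finger_gap"],4))
f=cam("wrist"); I=f["img"]; cv2.imwrite("last.png",I)
for b in blobs(I,col,60): print(b[0],b[1], [ray(f,*b[1],z).round(4)[:2] for z in(.062,p[2]-.0605+.036)])
g=cv2.cvtColor(I,cv2.COLOR_BGR2GRAY)
for c in map(int,sys.argv[2:]): print(c,g[110:175,c].tolist())
E
python3 chk.py green 320 385; python3 -c "
import cv2;g=cv2.cvtColor(cv2.imread('last.png'),6);print(g[150,255:385].tolist())"
```

```text
[0.6254 0.1338 0.0969] [-1.4 -2.6  4.4] [-0.72  0.68  0.06] 0.0116
[265, 75, 109, 38, 4087] [319.   93.4] [array([0.6295, 0.0558]), array([0.6295, 0.056 ])]
[278, 180, 84, 95, 3686] [319.9 224. ] [array([0.6262, 0.1216]), array([0.6264, 0.1178])]
[305, 307, 29, 31, 868] [319.  321.7] [array([0.6241, 0.1815]), array([0.6244, 0.1741])]
320 [129, 96, 47, 16, 17, 52, 76, 87, 85, 107, 177, 210, 215, 212, 213, 210, 210, 209, 210, 205, 208, 206, 208, 176, 106, 60, 47, 62, 102, 131, 130, 143, 225, 250, 248, 247, 248, 247, 247, 246, 247, 246, 247, 247, 247, 246, 247, 246, 247, 246, 246, 246, 247, 246, 246, 246, 246, 246, 246, 246, 246, 247, 248, 250, 216]
385 [22, 22, 19, 16, 22, 48, 78, 86, 104, 167, 208, 212, 209, 212, 212, 211, 210, 210, 209, 209, 208, 210, 209, 174, 108, 57, 51, 78, 119, 129, 132, 130, 129, 130, 132, 132, 128, 132, 127, 132, 133, 127, 132, 130, 129, 128, 131, 128, 130, 129, 130, 131, 131, 130, 127, 130, 130, 130, 126, 128, 130, 126, 129, 127, 130]
[164, 152, 139, 133, 133, 135, 134, 131, 116, 76, 50, 35, 41, 61, 145, 240, 250, 249, 247, 247, 246, 246, 247, 246, 247, 247, 247, 247, 247, 247, 247, 246, 247, 247, 246, 247, 246, 247, 247, 247, 247, 247, 247, 248, 247, 247, 248, 247, 248, 247, 246, 247, 247, 248, 248, 247, 246, 247, 246, 247, 247, 247, 246, 247, 247, 247, 247, 247, 247, 246, 247, 246, 247, 247, 247, 247, 247, 246, 247, 247, 247, 247, 247, 247, 247, 246, 247, 247, 246, 246, 247, 246, 246, 246, 246, 246, 245, 247, 246, 246, 246, 247, 246, 246, 245, 246, 246, 246, 246, 246, 246, 248, 248, 211, 138, 121, 95, 57, 45, 76, 112, 131, 131, 133, 128, 128, 120, 125, 131, 134]
```

>>> send_rows --deltas '[[[2,0,1],0],[[4,0,1],0],[[6,0,1],0],[[8,0,1],0],[[10,0,1],0],[[12,0,1],0],[[12,0,1],0]]'

```text
time_s: 22.15
eef_pos: [0.6258, 0.1224, 0.0955]
tool_rot: [0.0, 0.722, -0.692, 0.0]
wrist_force: [0.9, 1.6, 1.9]
finger_gap: 0.0118
grip_force: 30.0
```

```bash
python3 chk.py green 320 385
```

```text
[0.6258 0.1224 0.0955] [0.9 1.6 1.9] [ 0.29 -0.2   0.04] 0.0118
[265, 94, 109, 37, 3881] [318.6 112.3] [array([0.6298, 0.053 ]), array([0.6298, 0.0527])]
[278, 181, 84, 94, 3662] [320.  224.3] [array([0.6266, 0.1098]), array([0.6268, 0.1065])]
[305, 307, 29, 31, 866] [319.  321.7] [array([0.6246, 0.1691]), array([0.6249, 0.1626])]
320 [129, 130, 132, 133, 127, 131, 130, 131, 126, 129, 126, 131, 128, 129, 125, 128, 131, 129, 129, 112, 71, 25, 19, 85, 168, 205, 211, 208, 208, 206, 207, 208, 205, 206, 204, 202, 201, 202, 202, 209, 237, 248, 246, 247, 247, 247, 246, 246, 246, 247, 246, 246, 245, 246, 246, 247, 245, 246, 245, 246, 246, 246, 247, 247, 242]
385 [29, 26, 30, 26, 26, 28, 28, 26, 22, 25, 22, 24, 25, 26, 27, 28, 26, 24, 22, 20, 16, 12, 45, 122, 182, 205, 210, 209, 206, 208, 208, 209, 207, 206, 206, 206, 204, 206, 202, 198, 162, 118, 127, 128, 129, 127, 131, 129, 125, 126, 127, 130, 126, 127, 125, 126, 127, 127, 128, 128, 130, 129, 129, 123, 128]
```

>>> send_rows --deltas '[[[2,0,0],0],[[4,0,0],0],[[5,0,0],0],[[5,0,1],0],[[4,0,3],0],[[2,0,4],0],[[1,0,5],0],[[0,0,6],0],[[0,0,6],0]]'

```text
time_s: 23.1
eef_pos: [0.6258, 0.1225, 0.0901]
tool_rot: [-0.0, 0.722, -0.692, 0.0]
wrist_force: [-1.8, 2.2, 6.4]
finger_gap: 0.012
grip_force: 30.0
```

```bash
python3 chk.py green 320
```

```text
[0.6258 0.1225 0.0901] [-1.8  2.2  6.4] [ 0.46  0.57 -0.06] 0.012
[264, 94, 111, 38, 4192] [319.  112.4] [array([0.6296, 0.053 ]), array([0.6296, 0.0529])]
[278, 179, 57, 96, 3282] [314.9 227.5] [array([0.6292, 0.1099]), array([0.6293, 0.1085])]
[305, 307, 29, 31, 869] [318.9 321.8] [array([0.6248, 0.1655]), array([0.6249, 0.1629])]
[336, 185, 27, 27, 571] [348.9 198. ] [array([0.613 , 0.0935]), array([0.6134, 0.0925])]
320 [127, 131, 129, 131, 127, 129, 130, 131, 128, 130, 129, 127, 129, 131, 128, 127, 129, 128, 130, 127, 94, 41, 6, 29, 85, 167, 209, 212, 212, 213, 207, 210, 206, 209, 206, 206, 206, 203, 202, 203, 210, 233, 244, 245, 244, 245, 244, 244, 244, 243, 244, 243, 244, 243, 244, 244, 246, 247, 218, 113, 52, 51, 58, 59, 58]
```

>>> send_rows --deltas '[[[0,0,0],0],[[0,0,0],0],[[0,0,0],0],[[0,0,0],0],[[0,0,0],0],[[0,0,-20],0],[[0,0,-60],0],[[0,0,-110],0],[[0,0,-160],0],[[0,0,-200],0],[[0,0,-240],0],[[0,0,-240],0]]' --grip 0

```text
time_s: 24.35
eef_pos: [0.6278, 0.1228, 0.3367]
tool_rot: [-0.005, 0.722, -0.692, 0.003]
wrist_force: [-0.9, -0.6, 0.1]
finger_gap: 0.0874
grip_force: 0.0
```

>>> send_rows --deltas '[[[-50,0,0],0],[[-50,0,0],0],[[-50,0,0],0],[[-50,0,0],0]]'

```text
time_s: 24.75
eef_pos: [0.6234, 0.1723, 0.3292]
tool_rot: [0.0, 0.722, -0.692, -0.0]
wrist_force: [-0.1, -0.2, 0.5]
finger_gap: 0.0876
grip_force: 0.0
```

```bash
python3 chk.py green; python3 - <<'E'
from h import *
I=cv2.imread("last.png"); cv2.imwrite("pics/w11.png",I)
g=cam("top"); 
for c in("blue","red"):
    for b in blobs(g["img"],c,8):
        if 295<b[1][0]<430 and b[1][1]>150: print(c,b[0],b[1],ray(g,*b[1],.066).round(3))
E
```

```text
[0.6234 0.1723 0.3292] [-0.1 -0.2  0.5] [ 0.06  0.05 -0.06] 0.0876
[316, 90, 24, 80, 1241] [324.5 128.9] [array([0.6195, 0.1282]), array([0.6243, 0.1099])]
[295, 51, 48, 17, 812] [318.5  59. ] [array([0.6296, 0.0534]), array([0.6284, 0.0802])]
[303, 109, 12, 12, 104] [308.5 114.3] [array([0.6385, 0.1126]), array([0.6319, 0.1037])]
[304, 137, 11, 11, 96] [308.8 142.5] [array([0.6371, 0.1446]), array([0.6313, 0.1164])]
blue [307, 171, 25, 7, 91] [318.8 173.8] [ 0.662 -0.14   0.066]
blue [318, 179, 4, 4, 12] [319.7 180.8] [ 0.638 -0.142  0.066]
blue [328, 178, 3, 4, 12] [329.  179.5] [ 0.641 -0.173  0.066]
blue [309, 181, 4, 3, 10] [310.2 182. ] [ 0.635 -0.11   0.066]
red [396, 219, 26, 6, 109] [407.8 222.2] [ 0.489 -0.424  0.066]
red [405, 227, 4, 5, 14] [406.6 229. ] [ 0.467 -0.418  0.066]
red [415, 228, 4, 4, 14] [416.5 229.3] [ 0.465 -0.451  0.066]
red [395, 227, 5, 4, 13] [396.8 228.7] [ 0.469 -0.387  0.066]
```

View pics/w11.png

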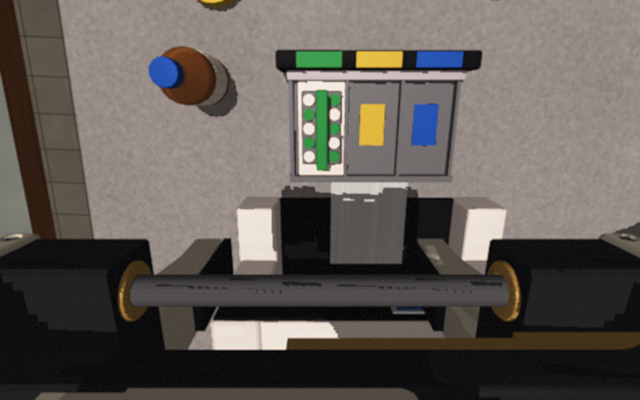

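The green rack sits in its bay (cols 296–345 inside 293–348). The blue rack hasn't moved: centre (0.662,-0.1395), yaw +6°. I fetch it now.

>>> send_rows --deltas '[[[50,-5,0],-0.061],[[100,-10,0],-0.061],[[150,-15,0],-0.061],[[200,-20,30],-0.061],[[250,-23,70],-0.061],[[295,-25,110],-0.061],[[313,-25,155],-0.061],[[313,-25,200],-0.061],[[313,-25,235],-0.061],[[313,-25,258],-0.061],[[313,-25,266],-0.061],[[313,-25,266],-0.061]]'

```text
time_s: 26.05
eef_pos: [0.6615, -0.1397, 0.0628]
tool_rot: [0.001, 0.743, -0.67, -0.001]
wrist_force: [0.7, 0.5, 0.7]
finger_gap: 0.0873
grip_force: 0.0
```

>>> send_rows --deltas '[[[0,0,0],0],[[0,0,0],0],[[0,0,0],0],[[0,0,0],0],[[0,0,0],0],[[0,0,0],0],[[0,0,0],0],[[0,0,0],0],[[0,0,0],0],[[0,0,0],0],[[0,0,0],0],[[0,0,0],0]]' --grip 255

```text
time_s: 27.25
eef_pos: [0.6617, -0.1392, 0.0634]
tool_rot: [0.0, 0.743, -0.669, -0.0]
wrist_force: [-0.9, -0.7, -0.2]
finger_gap: 0.0116
grip_force: 30.0
```

```bash
python3 chk.py blue
```

```text
[ 0.6617 -0.1392  0.0634] [-0.9 -0.7 -0.2] [-0.02  0.51 -0.03] 0.0116
[0, 0, 166, 275, 37974] [ 74.9 138.2] [array([ 0.7647, -0.1894]), array([ 0.7806, -0.1853])]
[278, 171, 84, 104, 3951] [319.5 217.5] [array([ 0.6651, -0.1664]), array([ 0.6642, -0.1585])]
[306, 307, 27, 31, 809] [319.  321.5] [array([ 0.66  , -0.1157]), array([ 0.6583, -0.0992])]
[58, 306, 48, 3, 111] [ 77.8 306.8] [array([ 0.7705, -0.1121]), array([ 0.7875, -0.095 ])]
```

>>> send_rows --deltas '[[[0,0,-40],0],[[0,0,-90],0],[[-20,10,-130],0.067],[[-60,35,-140],0.067],[[-100,60,-140],0.067],[[-140,80,-140],0.067],[[-180,95,-140],0.067],[[-220,110,-140],0.067],[[-260,125,-140],0.067],[[-288,137,-120],0.067],[[-288,137,-80],0.067],[[-288,137,-67],0.067]]'

```text
time_s: 28.5
eef_pos: [0.493, 0.1332, 0.1273]
tool_rot: [0.002, 0.721, -0.693, -0.001]
wrist_force: [-0.2, -0.3, -5.1]
finger_gap: 0.012
grip_force: 30.0
```

>>> send_rows --deltas '[[[0,0,0],0],[[0,0,0],0],[[0,0,0],0]]'

```text
time_s: 28.8
eef_pos: [0.4967, 0.1333, 0.1317]
tool_rot: [-0.001, 0.72, -0.694, 0.0]
wrist_force: [0.6, 0.1, -4.8]
finger_gap: 0.0117
grip_force: 30.0
```

```bash
sed -i 's/\.0605/.0634/' chk.py; python3 chk.py blue 320; python3 - <<'E'
from h import *
o,M=state();p=o["eef_pos"]; print(M.round(3))
b=np.array([.4945,.1194]); a=np.array([-.043,.999]); n=np.array([.999,.043])
print("bay x,y(-)",(p[:2]-b)@a,(p[:2]-b)@n)
E
```

```text
[0.4967 0.1333 0.1317] [ 0.6  0.1 -4.8] [ 0.01  0.13 -0.04] 0.0117
[278, 171, 85, 104, 4023] [319.4 217.8] [array([0.4974, 0.1298]), array([0.498 , 0.1151])]
[279, 64, 92, 33, 2892] [324.1  80.2] [array([0.4978, 0.0474]), array([0.4983, 0.0497])]
[306, 307, 27, 31, 808] [319.  321.5] [array([0.4949, 0.2061]), array([0.496 , 0.1756])]
320 [220, 220, 219, 220, 217, 195, 136, 80, 103, 136, 142, 140, 141, 138, 134, 137, 133, 146, 207, 242, 246, 245, 245, 245, 245, 245, 244, 245, 245, 244, 244, 244, 245, 244, 245, 244, 244, 245, 243, 244, 245, 245, 244, 244, 245, 244, 245, 244, 245, 246, 249, 209, 95, 48, 58, 58, 54, 54, 65, 70, 59, 48, 37, 37, 40]
[[ 0.037 -0.999  0.002]
 [-0.999 -0.037  0.001]
 [-0.001 -0.002 -1.   ]]
bay x,y(-) 0.013789735912896221 0.0027119335740885906
```

>>> send_rows --deltas '[[[0,2,8],-0.006],[[0,2,16],-0.006],[[0,2,22],-0.006],[[0,2,26],-0.006],[[0,2,27],-0.006],[[0,2,27],-0.006]]'

```text
time_s: 29.45
eef_pos: [0.4937, 0.1327, 0.1037]
tool_rot: [0.0, 0.722, -0.692, 0.0]
wrist_force: [-0.6, -2.7, 1.6]
finger_gap: 0.0115
grip_force: 30.0
```

>>> send_rows --deltas '[[[0,0,1],0],[[1,0,3],0],[[2,0,5],0],[[2,0,6],0],[[2,0,7],0],[[2,0,7],0]]'

```text
time_s: 30.05
eef_pos: [0.4942, 0.1309, 0.099]
tool_rot: [-0.0, 0.723, -0.691, 0.001]
wrist_force: [-11.7, -3.4, 25.8]
finger_gap: 0.0122
grip_force: 30.0
```

```bash
python3 chk.py blue 320 385; python3 - <<'E'
from h import *
o,M=state();p=o["eef_pos"]
b=np.array([.4945,.1194]); a=np.array([-.043,.999]); n=np.array([.999,.043])
print("bay x,y(-)",(p[:2]-b)@a,(p[:2]-b)@n)
E
```

```text
[0.4942 0.1309 0.099 ] [-11.7  -3.4  25.8] [-0.82  4.31  0.15] 0.0122
[267, 71, 109, 38, 3958] [321.1  89. ] [array([0.4975, 0.0508]), array([0.4976, 0.0511])]
[279, 174, 82, 101, 3867] [319.1 220.1] [array([0.4956, 0.1173]), array([0.4957, 0.1139])]
[306, 307, 27, 31, 815] [319.  321.6] [array([0.4929, 0.1801]), array([0.4931, 0.1732])]
320 [26, 60, 97, 143, 194, 215, 220, 218, 216, 219, 217, 215, 217, 220, 221, 219, 220, 218, 213, 181, 108, 66, 106, 131, 139, 134, 135, 175, 239, 251, 249, 248, 248, 249, 248, 248, 247, 249, 248, 248, 248, 248, 248, 247, 248, 248, 248, 248, 248, 248, 248, 248, 248, 247, 248, 248, 248, 249, 251, 226, 116, 47, 46, 51, 45]
385 [27, 57, 106, 173, 209, 213, 210, 216, 214, 213, 210, 211, 212, 213, 215, 212, 210, 210, 210, 198, 181, 171, 168, 173, 166, 167, 165, 163, 161, 166, 165, 166, 166, 162, 164, 165, 164, 163, 164, 161, 162, 163, 165, 165, 168, 163, 163, 161, 164, 167, 165, 169, 168, 169, 163, 165, 167, 163, 163, 164, 167, 171, 168, 172, 173]
bay x,y(-) 0.011564952778640872 0.00022673528769539682
```

```bash
python3 -c "
import cv2;I=cv2.imread('last.png');cv2.imwrite('pics/c12.png',cv2.resize(I[60:240,200:440],None,fx=3,fy=3))"
```

```text
(no output)
```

View pics/c12.png

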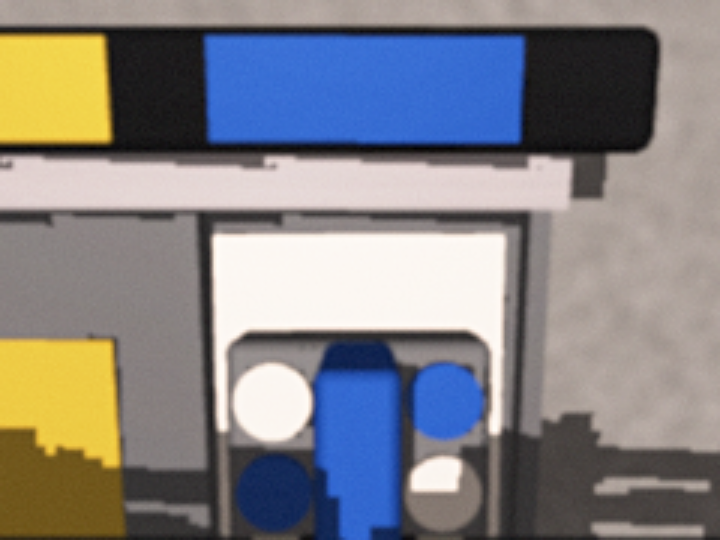

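Picture 14: the plate end is below the lip with a small gap, but its left edge touches the divider. I shift 2 mm away, ease the pressure and slide it under.

>>> send_rows --deltas '[[[0,1,-3],0],[[-1,2,-3],0],[[-1,2,-2],0],[[-1,2,0],0],[[-1,2,0],0]]'

```text
time_s: 30.6
eef_pos: [0.4924, 0.132, 0.099]
tool_rot: [-0.0, 0.723, -0.691, 0.001]
wrist_force: [-9.3, -1.9, 28.9]
finger_gap: 0.0114
grip_force: 30.0
```

```bash
python3 chk.py blue 320; python3 -c "
import cv2;g=cv2.cvtColor(cv2.imread('last.png'),6);print(g[150,255:385].tolist())"
```

```text
[0.4924 0.132  0.099 ] [-9.3 -1.9 28.9] [-0.91  4.24  0.04] 0.0114
[264, 60, 109, 38, 4073] [317.5  78.4] [array([0.4977, 0.0472]), array([0.4977, 0.0477])]
[279, 174, 83, 101, 3854] [319.2 220.1] [array([0.4938, 0.1184]), array([0.4939, 0.115 ])]
[305, 307, 28, 31, 815] [318.9 321.6] [array([0.4912, 0.1812]), array([0.4914, 0.1743])]
320 [218, 217, 218, 217, 217, 219, 218, 218, 217, 213, 180, 112, 56, 59, 106, 134, 138, 137, 137, 135, 133, 135, 135, 137, 132, 134, 132, 143, 196, 242, 250, 249, 248, 248, 248, 248, 248, 248, 247, 247, 247, 247, 248, 247, 247, 248, 247, 248, 248, 248, 248, 248, 247, 247, 247, 247, 248, 249, 250, 244, 180, 73, 45, 51, 44]
[132, 132, 135, 134, 134, 137, 138, 132, 89, 49, 36, 43, 59, 107, 129, 149, 220, 246, 250, 248, 248, 248, 248, 248, 247, 248, 248, 248, 249, 247, 248, 248, 248, 248, 248, 248, 248, 248, 248, 248, 248, 247, 248, 248, 248, 248, 248, 248, 248, 248, 248, 248, 248, 248, 248, 248, 247, 247, 248, 246, 248, 248, 248, 248, 248, 247, 247, 247, 248, 247, 248, 248, 248, 248, 248, 247, 247, 247, 248, 248, 248, 248, 247, 247, 248, 247, 246, 248, 247, 248, 247, 248, 247, 248, 248, 247, 247, 248, 247, 247, 247, 247, 247, 247, 246, 248, 248, 246, 247, 247, 247, 248, 244, 197, 122, 68, 48, 67, 110, 133, 132, 130, 135, 129, 137, 151, 158, 164, 161, 160]
```

>>> send_rows --deltas '[[[0,0,-2],0],[[2,0,-2],0],[[4,0,-2],0],[[6,0,-2],0],[[8,0,-2],0],[[10,0,-2],0],[[12,0,-2],0],[[12,0,-2],0]]'

```text
time_s: 31.45
eef_pos: [0.494, 0.1211, 0.0991]
tool_rot: [-0.002, 0.722, -0.691, 0.0]
wrist_force: [1.9, 3.6, 4.3]
finger_gap: 0.0122
grip_force: 30.0
```

```bash
python3 chk.py blue 320; python3 -c "
import cv2;g=cv2.cvtColor(cv2.imread('last.png'),6);print(g[160,255:385].tolist())"
```

```text
[0.494  0.1211 0.0991] [1.9 3.6 4.3] [ 1.18 -0.42  0.05] 0.0122
[279, 174, 82, 101, 3839] [319.1 220.2] [array([0.4954, 0.1076]), array([0.4955, 0.1042])]
[267, 85, 107, 37, 3808] [319.7 102.4] [array([0.4978, 0.0472]), array([0.4977, 0.0471])]
[306, 307, 27, 31, 815] [318.9 321.6] [array([0.4928, 0.1705]), array([0.493 , 0.1635])]
320 [98, 101, 100, 103, 98, 103, 100, 99, 103, 99, 71, 27, 13, 35, 101, 175, 209, 214, 213, 214, 213, 215, 214, 214, 214, 215, 216, 215, 212, 209, 216, 238, 248, 248, 247, 248, 248, 247, 247, 247, 247, 247, 247, 246, 247, 248, 247, 247, 247, 247, 248, 247, 248, 247, 247, 247, 247, 248, 250, 244, 181, 78, 39, 47, 43]
[131, 125, 132, 129, 135, 132, 134, 133, 137, 129, 103, 63, 41, 39, 38, 100, 214, 249, 249, 247, 247, 248, 247, 246, 247, 247, 247, 248, 247, 247, 248, 248, 248, 247, 247, 247, 248, 248, 247, 248, 247, 247, 247, 248, 247, 247, 247, 247, 248, 247, 247, 248, 247, 248, 248, 248, 247, 247, 247, 248, 247, 248, 248, 247, 247, 248, 247, 247, 246, 247, 247, 247, 248, 246, 247, 247, 247, 248, 247, 247, 247, 247, 247, 246, 247, 246, 248, 246, 247, 247, 246, 246, 247, 247, 247, 246, 246, 247, 246, 246, 246, 245, 246, 247, 246, 246, 245, 247, 246, 246, 249, 249, 199, 121, 123, 128, 90, 53, 51, 90, 123, 131, 128, 129, 126, 129, 144, 161, 164, 160]
```

>>> send_rows --deltas '[[[2,0,1],0],[[4,0,1],0],[[6,0,1],0],[[7,0,1],0],[[7,0,1],0]]'

```text
time_s: 32.0
eef_pos: [0.4945, 0.1144, 0.0987]
tool_rot: [-0.002, 0.722, -0.691, 0.001]
wrist_force: [0.2, 5.4, 8.9]
finger_gap: 0.0119
grip_force: 30.0
```

```bash
python3 chk.py blue 320
```

```text
[0.4945 0.1144 0.0987] [0.2 5.4 8.9] [ 1.77 -0.09 -0.03] 0.0119
[279, 174, 83, 101, 3848] [319.2 220.1] [array([0.4959, 0.1007]), array([0.496 , 0.0974])]
[268, 99, 106, 36, 3669] [320.3 116.9] [array([0.4977, 0.0473]), array([0.4977, 0.0469])]
[306, 307, 27, 31, 813] [319.  321.6] [array([0.4933, 0.1635]), array([0.4935, 0.1568])]
320 [100, 103, 103, 99, 101, 99, 101, 102, 103, 100, 101, 98, 97, 100, 97, 99, 101, 97, 100, 99, 96, 99, 99, 94, 67, 22, 60, 159, 210, 210, 212, 210, 213, 213, 210, 211, 211, 213, 212, 214, 213, 210, 213, 232, 244, 248, 247, 247, 247, 247, 247, 247, 247, 247, 247, 246, 246, 249, 251, 226, 115, 44, 49, 48, 38]
```

>>> send_rows --deltas '[[[0,0,1],0],[[-1,0,2],0],[[-2,0,3],0],[[-3,0,4],0],[[-4,0,5],0],[[-5,0,6],0],[[-5,0,7],0],[[-5,0,7],0]]'

```text
time_s: 32.85
eef_pos: [0.4946, 0.1197, 0.0921]
tool_rot: [-0.002, 0.723, -0.691, 0.001]
wrist_force: [-0.5, 7.0, 14.2]
finger_gap: 0.0117
grip_force: 30.0
```

```bash
python3 chk.py blue 320
```

```text
[0.4946 0.1197 0.0921] [-0.5  7.  14.2] [ 2.07  0.68 -0.06] 0.0117
[266, 87, 111, 38, 4174] [321.1 105.4] [array([0.4977, 0.0472]), array([0.4977, 0.0471])]
[278, 172, 57, 103, 3477] [314.7 223.3] [array([0.4983, 0.1056]), array([0.4983, 0.1046])]
[306, 307, 27, 31, 814] [319.  321.6] [array([0.4935, 0.1641]), array([0.4936, 0.1622])]
[336, 179, 27, 26, 556] [348.6 191.5] [array([0.4821, 0.088 ]), array([0.4824, 0.0873])]
320 [104, 103, 103, 101, 103, 104, 100, 100, 100, 100, 102, 102, 102, 88, 59, 21, 12, 81, 173, 213, 216, 218, 216, 216, 216, 213, 216, 214, 216, 215, 219, 217, 215, 213, 216, 236, 245, 246, 245, 245, 245, 246, 245, 245, 245, 246, 245, 245, 245, 245, 246, 248, 221, 119, 56, 55, 58, 62, 61, 59, 69, 75, 61, 43, 37]
```

>>> send_rows --deltas '[[[0,0,0],0],[[0,0,0],0],[[0,0,0],0],[[0,0,0],0],[[0,0,0],0],[[0,0,-20],0],[[0,0,-60],0],[[0,0,-110],0],[[0,0,-160],0],[[-20,-30,-200],0],[[-55,-66,-240],0],[[-55,-66,-240],0]]' --grip 0

```text
time_s: 34.1
eef_pos: [0.5587, 0.1776, 0.334]
tool_rot: [-0.002, 0.722, -0.692, 0.001]
wrist_force: [-0.5, -0.4, -1.4]
finger_gap: 0.0873
grip_force: 0.0
```

>>> send_rows --deltas '[[[0,0,0],0],[[0,0,0],0],[[0,0,0],0]]'

```text
time_s: 34.4
eef_pos: [0.555, 0.1749, 0.3294]
tool_rot: [0.001, 0.722, -0.692, -0.0]
wrist_force: [-0.9, -0.2, 0.6]
finger_gap: 0.0874
grip_force: 0.0
```

```bash
cat > seat.py <<'E'
from h import *
o,M=state(); print(o["eef_pos"].round(4),M.round(3)[:,0])
f=cam("wrist"); I=f["img"]; cv2.imwrite("last.png",I)
a=np.array([-.043,.999]); n=np.array([.999,.043])
for c,b0 in(("green",(.6265,.1251)),("blue",(.4945,.1194))):
    for b in blobs(I,c,60):
        q=ray(f,*b[1],.066)[:2]; t=ray(f,*b[1],.102)[:2]
        if np.hypot(*(q-b0))<.09: print(c,b[0],b[1].round(1),"cap z bay-x %.4f lat %.4f"%((q-b0)@a,(q-b0)@n),"top z %.4f %.4f"%((t-b0)@a,(t-b0)@n))
# white plate of each rack: extents on the column through bay centre-line offset
h=cv2.cvtColor(I,cv2.COLOR_BGR2GRAY)
for c,b0 in(("green",(.6265,.1251)),("blue",(.4945,.1194))):
    for lat in(-.025,.025):
        s=[]
        for bx in np.arange(-.075,.0801,.0025):
            w=np.array(b0)+a*bx+n*lat; u,v=proj(f,[*w,.036]); s.append((round(bx*1000,1),int(h[int(round(v)),int(round(u))])))
        print(c,lat,[x for x in s if abs(x[0])>44])
E
python3 seat.py
```

```text
[0.555  0.1749 0.3294] [ 0.043 -0.999  0.001]
green [242, 84, 26, 80, 1354] [257.1 123. ] cap z bay-x 0.0019 lat 0.0014 top z -0.0002 -0.0049
green [232, 46, 48, 17, 813] [255.5  54. ] cap z bay-x -0.0710 lat -0.0006 top z -0.0665 -0.0067
green [268, 89, 11, 11, 108] [273.  94.] cap z bay-x -0.0297 lat -0.0179 top z -0.0289 -0.0224
green [269, 118, 12, 11, 103] [273.9 123. ] cap z bay-x 0.0019 lat -0.0177 top z -0.0002 -0.0223
green [269, 146, 12, 11, 103] [274.9 151. ] cap z bay-x 0.0338 lat -0.0177 top z 0.0288 -0.0223
blue [368, 83, 26, 81, 1392] [378.1 121.5] cap z bay-x 0.0004 lat -0.0044 top z -0.0016 0.0018
blue [353, 46, 48, 17, 808] [376.5  53.9] cap z bay-x -0.0710 lat 0.0008 top z -0.0665 0.0065
blue [356, 102, 11, 12, 106] [361.  107.6] cap z bay-x -0.0149 lat 0.0156 top z -0.0155 0.0200
blue [355, 131, 11, 11, 98] [360. 136.] cap z bay-x 0.0167 lat 0.0157 top z 0.0132 0.0201
green -0.025 [(np.float64(-75.0), 23), (np.float64(-72.5), 24), (np.float64(-70.0), 20), (np.float64(-67.5), 21), (np.float64(-65.0), 12), (np.float64(-62.5), 49), (np.float64(-60.0), 164), (np.float
[... 1975 characters left out ...]
float64(-75.0), 22), (np.float64(-72.5), 24), (np.float64(-70.0), 25), (np.float64(-67.5), 21), (np.float64(-65.0), 12), (np.float64(-62.5), 56), (np.float64(-60.0), 159), (np.float64(-57.5), 200), (np.float64(-55.0), 202), (np.float64(-52.5), 164), (np.float64(-50.0), 124), (np.float64(-47.5), 237), (np.float64(-45.0), 237), (np.float64(45.0), 232), (np.float64(47.5), 230), (np.float64(50.0), 231), (np.float64(52.5), 232), (np.float64(55.0), 231), (np.float64(57.5), 232), (np.float64(60.0), 222), (np.float64(62.5), 87), (np.float64(65.0), 96), (np.float64(67.5), 110), (np.float64(70.0), 111), (np.float64(72.5), 181), (np.float64(75.0), 207), (np.float64(77.5), 206), (np.float64(80.0), 203)]
```

```bash
python3 - <<'E'
from h import *
HS["yellow"]=((18,90,50),(36,255,255))
g=np.load("g7.npy",allow_pickle=True).item()
for nm,f in(("top7",g),("top",cam("top")),("side",cam("side"))):
    for c in("yellow","red"):
        for b in blobs(f["img"],c,12): print(nm,c,b[0],ray(f,*b[1],.05).round(2)[:2],"hsv",cv2.cvtColor(f["img"],cv2.COLOR_BGR2HSV)[int(b[1][1]),int(b[1][0])])
E
```

```text
top7 red [354, 185, 9, 6, 35] [ 0.62 -0.27] hsv [  1 232 167]
top7 red [635, 362, 5, 8, 32] [ 0.02 -1.11] hsv [  1 238 139]
top7 red [355, 192, 5, 4, 14] [ 0.59 -0.27] hsv [  1 231 167]
top yellow [280, 142, 21, 21, 343] [ 0.75 -0.04] hsv [ 22 219 156]
top yellow [235, 204, 16, 11, 145] [0.56 0.12] hsv [ 22 216 158]
top yellow [260, 198, 6, 16, 90] [0.56 0.05] hsv [ 22 219 157]
top red [396, 219, 26, 6, 109] [ 0.49 -0.43] hsv [  1 228 170]
top red [635, 362, 5, 8, 32] [ 0.02 -1.11] hsv [  1 235 139]
top red [415, 228, 4, 4, 14] [ 0.47 -0.45] hsv [  1 230 172]
top red [405, 228, 4, 4, 13] [ 0.47 -0.42] hsv [  1 228 173]
top red [395, 228, 5, 3, 12] [ 0.47 -0.39] hsv [  1 225 171]
side yellow [282, 44, 19, 40, 520] [0.54 1.14] hsv [ 25 255 152]
side yellow [339, 83, 32, 23, 283] [0.87 0.73] hsv [ 17  22 243]
side yellow [355, 193, 17, 15, 194] [ 0.75 -0.08] hsv [ 26 255 224]
side yellow [308, 172, 14, 12, 116] [0.56 0.08] hsv [ 26 255 218]
side yellow [291, 98, 7, 3, 13] [0.53 0.73] hsv [ 20 151  93]
side yellow [305, 97, 7, 3, 12] [0.61 0.74] hsv [ 16 117  72]
side red [304, 263, 12, 26, 132] [ 0.49 -0.42] hsv [  2 247 222]
side red [287, 39, 7, 6, 35] [0.57 1.46] hsv [  2 255 195]
```

No yellow rack and no second red rack exist, so both new racks are seated. Now I shut the tray.

>>> send_rows --deltas '[[[50,-1,0],0],[[100,-2,0],0],[[150,-2,30],0],[[175,-2,80],0],[[175,-2,130],0],[[175,-2,180],0],[[175,-2,230],0],[[175,-2,265],0],[[175,-2,282],0],[[175,-2,282],0],[[175,-2,282],0]]' --grip 255

```text
time_s: 35.65
eef_pos: [0.5658, 0.0009, 0.0491]
tool_rot: [0.0, 0.722, -0.692, 0.0]
wrist_force: [1.0, -0.9, 0.5]
finger_gap: 0.0056
grip_force: 0.0
```

>>> send_rows --deltas '[[[-8,0,0],0],[[-16,0,0],0],[[-22,0,0],0],[[-27,0,0],0],[[-32,0,0],0],[[-38,0,0],0],[[-46,0,0],0],[[-55,0,0],0],[[-65,0,0],0],[[-75,0,0],0],[[-82,0,0],0],[[-85,0,0],0]]'

```text
time_s: 36.85
eef_pos: [0.562, 0.0864, 0.0487]
tool_rot: [-0.0, 0.722, -0.692, 0.0]
wrist_force: [1.9, -4.0, 3.0]
finger_gap: 0.0005
grip_force: 2.2
```

Pushing as expected (4 N). I continue to y ≈ 0.195, then bottom out slowly.

>>> send_rows --deltas '[[[-6,0,0],0],[[-15,0,0],0],[[-25,0,0],0],[[-36,0,0],0],[[-47,0,0],0],[[-58,0,0],0],[[-69,0,0],0],[[-80,0,0],0],[[-90,0,0],0],[[-98,0,0],0],[[-104,0,0],0],[[-108,0,0],0]]'

```text
time_s: 38.05
eef_pos: [0.5574, 0.1935, 0.0487]
tool_rot: [0.0, 0.722, -0.692, 0.0]
wrist_force: [3.1, -6.8, 3.4]
finger_gap: 0.0001
grip_force: 3.5
```

>>> send_rows --deltas '[[[-2,0,0],0],[[-4,0,0],0],[[-6,0,0],0],[[-8,0,0],0],[[-9,0,0],0],[[-9,0,0],0]]'

```text
time_s: 38.65
eef_pos: [0.557, 0.2023, 0.0486]
tool_rot: [0.0, 0.722, -0.692, 0.0]
wrist_force: [3.4, -5.8, 3.3]
finger_gap: 0.0005
grip_force: 3.1
```

>>> send_rows --deltas '[[[-1,0,0],0],[[-2,0,0],0],[[-3,0,0],0],[[-4,0,0],0],[[-5,0,0],0],[[-5,0,0],0]]'

```text
time_s: 39.25
eef_pos: [0.5568, 0.2063, 0.0486]
tool_rot: [0.001, 0.722, -0.692, 0.0]
wrist_force: [4.7, -10.5, 3.7]
finger_gap: 0.0003
grip_force: 5.0
```

>>> send_rows --deltas '[[[-1,0,0],0],[[-2,0,0],0],[[-3,0,0],0],[[-3,0,0],0]]'

```text
time_s: 39.65
eef_pos: [0.5567, 0.2076, 0.0486]
tool_rot: [0.002, 0.722, -0.692, 0.001]
wrist_force: [7.8, -16.9, 5.3]
finger_gap: 0.0006
grip_force: 8.8
```

>>> send_rows --deltas '[[[-1,0,0],0],[[-2,0,0],0],[[-2,0,0],0]]'

```text
time_s: 39.95
eef_pos: [0.5566, 0.2097, 0.0486]
tool_rot: [0.002, 0.722, -0.692, 0.001]
wrist_force: [4.2, -12.4, 4.1]
finger_gap: 0.0005
grip_force: 5.9
```

>>> send_rows --deltas '[[[3,0,0],0],[[8,0,0],0],[[14,0,0],0],[[22,0,0],0],[[40,0,0],0],[[60,0,-20],0],[[100,0,-60],0],[[150,0,-110],0],[[200,0,-160],0],[[250,0,-210],0],[[300,0,-220],0],[[340,0,-220],0]]'

```text
time_s: 41.15
eef_pos: [0.569, -0.0807, 0.2547]
tool_rot: [-0.001, 0.722, -0.691, 0.001]
wrist_force: [1.2, -0.9, -0.7]
finger_gap: 0.0005
grip_force: 0.0
```

```bash
python3 - <<'E'
from h import *
o,M=state(); print(o["eef_pos"].round(4))
g=cam("top"); I=g["img"]
for c in("blue","green","yellow","red"):
    for b in blobs(I,c,8):
        if b[1][0]<300 and b[1][1]>155 or c=="red": print(c,b[0],b[1],ray(g,*b[1],.062).round(3))
E
```

```text
[ 0.569  -0.0807  0.2547]
blue [182, 228, 1, 12, 12] [182.  233.5] [0.478 0.313 0.062]
yellow [186, 209, 7, 9, 55] [189.3 212.7] [0.546 0.29  0.062]
red [396, 219, 26, 6, 109] [407.8 222.2] [ 0.49  -0.425  0.062]
red [635, 362, 5, 8, 31] [637.4 365. ] [ 0.02  -1.1    0.062]
red [405, 228, 4, 4, 14] [406.5 229.3] [ 0.466 -0.419  0.062]
red [415, 228, 4, 4, 14] [416.5 229.3] [ 0.465 -0.451  0.062]
red [395, 228, 4, 3, 11] [396.6 228.9] [ 0.469 -0.387  0.062]
```

>>> send_rows --deltas '[[[50,40,-50],0],[[100,80,-80],0],[[150,100,-80],0],[[200,100,-80],0],[[250,100,-80],0],[[300,100,-80],0],[[340,100,-80],0],[[340,100,-80],0],[[340,100,-80],0]]' --grip 0

```text
time_s: 42.1
eef_pos: [0.4819, -0.4269, 0.33]
tool_rot: [0.001, 0.721, -0.693, -0.001]
wrist_force: [-0.2, 0.3, 0.3]
finger_gap: 0.0661
grip_force: 0.0
```

```bash
python3 - <<'E'
from h import *
o,M=state(); print(o["time_s"],o["eef_pos"].round(4),o["wrist_force"].round(1))
g=cam("top"); I=g["img"]; s=cam("side")
for c in("blue","green","yellow"):
    for b in blobs(I,c,8):
        if b[1][0]<290 and b[1][1]>155: print(c,b[0],b[1].round(1),ray(g,*b[1],.062).round(3),ray(g,*b[1],.102).round(3))
    for b in blobs(s["img"],c,8):
        if 250<b[1][0]<350 and 90<b[1][1]<200: print(" side",c,b[0],ray(s,*b[1],.062).round(3))
E
```

```text
42.1 [ 0.4819 -0.4269  0.33  ] [-0.2  0.3  0.3]
blue [206, 222, 6, 16, 81] [208.  229.6] [0.488 0.228 0.062] [0.482 0.22  0.102]
blue [186, 225, 11, 6, 44] [191.2 228.1] [0.495 0.283 0.062] [0.489 0.273 0.102]
blue [182, 225, 1, 15, 15] [182. 232.] [0.483 0.313 0.062] [0.477 0.302 0.102]
blue [194, 233, 4, 4, 11] [195.9 234.7] [0.473 0.267 0.062] [0.467 0.258 0.102]
green [185, 187, 12, 12, 78] [191.1 191.4] [0.618 0.286 0.062] [0.609 0.276 0.102]
green [205, 183, 5, 15, 75] [207. 190.] [0.621 0.233 0.062] [0.611 0.224 0.102]
 side green [322, 152, 7, 4, 21] [0.633 0.231 0.062]
yellow [186, 208, 10, 10, 85] [190.9 212.8] [0.546 0.285 0.062] [0.538 0.275 0.102]
yellow [205, 202, 6, 16, 67] [207.6 209.3] [0.556 0.23  0.062] [0.548 0.222 0.102]
```

>>> send_rows --deltas '[[[0,0,0],0],[[0,0,0],0],[[0,0,0],0],[[0,0,0],0],[[0,0,0],0],[[0,0,0],0]]'

```text
time_s: 42.8
eef_pos: [0.4838, -0.4223, 0.332]
tool_rot: [-0.0, 0.722, -0.692, 0.0]
wrist_force: [0.3, -0.5, -0.5]
finger_gap: 0.0874
grip_force: 0.0
```

```bash
python3 - <<'E'
from h import *
g=cam("top"); I=g["img"]; I0=cv2.imread("pics/top0.png")
for im in(I0,I):
  for c in("blue","green","yellow"):
    for b in blobs(im,c,8):
        if b[1][0]<290 and b[1][1]>155: print(c,b[0],b[1].round(1),ray(g,*b[1],.062).round(3))
  h=cv2.cvtColor(im,cv2.COLOR_BGR2GRAY); print([h[v,200:225].tolist() for v in(190,209,229)])
E
```

```text
blue [187, 228, 13, 10, 111] [193.3 232.2] [0.481 0.276 0.062]
blue [210, 222, 5, 15, 75] [212. 229.] [0.49  0.215 0.062]
blue [182, 225, 1, 15, 15] [182. 232.] [0.483 0.313 0.062]
green [185, 189, 14, 10, 122] [191.5 193.6] [0.61  0.284 0.062]
green [209, 183, 5, 15, 74] [211.  190.1] [0.62  0.22  0.062]
yellow [209, 202, 6, 15, 67] [211.3 209.3] [0.555 0.218 0.062]
[[79, 79, 77, 76, 76, 77, 98, 124, 80, 74, 74, 73, 74, 46, 24, 20, 28, 95, 98, 95, 97, 97, 99, 97, 95], [38, 35, 44, 37, 131, 168, 156, 130, 128, 98, 123, 125, 125, 123, 45, 20, 22, 30, 98, 98, 97, 96, 97, 97, 100], [73, 79, 78, 78, 78, 77, 78, 103, 128, 97, 59, 60, 58, 57, 57, 24, 23, 25, 49, 99, 96, 96, 94, 91, 90]]
blue [206, 222, 6, 16, 81] [208.  229.6] [0.488 0.228 0.062]
blue [186, 225, 11, 6, 44] [191.2 228.1] [0.495 0.283 0.062]
blue [182, 225, 1, 15, 15] [182. 232.] [0.483 0.313 0.062]
blue [194, 233, 4, 4, 11] [195.9 234.7] [0.473 0.267 0.062]
green [205, 183, 5, 15, 75] [207. 190.] [0.621 0.233 0.062]
green [185, 187, 12, 8, 63] [190.1 190.3] [0.622 0.289 0.062]
green [193, 195, 4, 4, 14] [194.5 196.3] [0.601 0.274 0.062]
yellow [186, 208, 10, 10, 84] [190.9 212.9] [0.546 0.285 0.062]
yellow [205, 202, 6, 16, 70] [207.5 209.3] [0.556 0.231 0.062]
[[168, 167, 146, 124, 94, 75, 73, 75, 71, 64, 24, 18, 20, 73, 96, 98, 97, 97, 97, 96, 95, 97, 99, 97, 96], [78, 78, 78, 127, 129, 77, 124, 125, 123, 124, 64, 22, 22, 20, 97, 97, 97, 99, 100, 98, 96, 95, 96, 96, 98], [37, 166, 168, 161, 131, 128, 48, 56, 57, 59, 60, 31, 20, 21, 26, 95, 95, 97, 97, 99, 96, 95, 93, 91, 90]]
```

The tray front sits about 11 mm further in than at the start, flush with the housing, so it hasn't returned to 0. I go back and press again carefully.

>>> send_rows --deltas '[[[-49,-9,0],0],[[-98,-18,0],0],[[-147,-27,0],0],[[-196,-36,0],0],[[-245,-45,0],0],[[-294,-54,0],0],[[-343,-63,0],0],[[-392,-72,0],0],[[-441,-81,0],0],[[-490,-90,0],0],[[-535,-98,0],0],[[-575,-98,0],0]]' --grip 255

```text
time_s: 44.05
eef_pos: [0.5571, 0.1585, 0.3316]
tool_rot: [0.0, 0.722, -0.691, 0.0]
wrist_force: [0.9, -0.1, 0.2]
finger_gap: 0.0016
grip_force: 0.0
```

```bash
python3 - <<'E'
from h import *
o,M=state(); print(o["eef_pos"].round(4),M.round(3)[:,0])
g=cam("top"); f=cam("wrist")
for nm,F in(("w",f),("t",g)):
  for c in("blue","green","yellow"):
    for b in blobs(F["img"],c,8 if nm=="t" else 60):
        q=ray(F,*b[1],.062)
        if .1<q[1]<.4 and .42<q[0]<.7: print(nm,c,b[0],b[1].round(1),q.round(4))
E
```

```text
[0.5571 0.1585 0.3316] [ 0.044 -0.999  0.   ]
w blue [351, 214, 41, 13, 455] [371.4 219.8] [0.4889 0.2282 0.062 ]
w green [244, 213, 42, 13, 520] [264.4 219.1] [0.6229 0.2333 0.062 ]
t green [185, 189, 5, 3, 10] [186.4 190.3] [0.6223 0.3012 0.062 ]
t yellow [186, 208, 10, 10, 59] [189.6 212.4] [0.5473 0.2893 0.062 ]
```

>>> send_rows --deltas '[[[0,0,50],0],[[0,0,100],0],[[0,0,150],0],[[0,0,200],0],[[0,0,250],0],[[0,0,275],0],[[0,0,283],0],[[0,0,283],0],[[-20,0,283],0],[[-35,0,283],0],[[-43,0,283],0],[[-46,0,283],0]]'

```text
time_s: 45.35
eef_pos: [0.5554, 0.2034, 0.0501]
tool_rot: [-0.001, 0.723, -0.691, 0.0]
wrist_force: [-0.2, -0.5, 0.0]
finger_gap: 0.0001
grip_force: 0.0
```

>>> send_rows --deltas '[[[-1,0,0],0],[[-2,0,0],0],[[-3,0,0],0],[[-4,0,0],0],[[-5,0,0],0],[[-5,0,0],0]]'

```text
time_s: 45.95
eef_pos: [0.5547, 0.207, 0.0488]
tool_rot: [0.0, 0.722, -0.692, 0.0]
wrist_force: [-0.3, -0.1, -1.0]
finger_gap: 0.0005
grip_force: 0.0
```

>>> send_rows --deltas '[[[-1,0,0],0],[[-2,0,0],0],[[-3,0,0],0],[[-4,0,0],0],[[-4,0,0],0]]'

```text
time_s: 46.45
eef_pos: [0.5545, 0.2097, 0.0489]
tool_rot: [0.001, 0.722, -0.692, 0.0]
wrist_force: [3.0, -6.4, 0.6]
finger_gap: 0.0003
grip_force: 3.6
```

>>> send_rows --deltas '[[[1,0,0],0],[[2,0,0],0],[[3,0,0],0],[[4,0,0],0],[[5,0,0],0],[[5,0,0],0]]'

```text
time_s: 47.05
eef_pos: [0.5547, 0.206, 0.0489]
tool_rot: [-0.0, 0.722, -0.692, -0.0]
wrist_force: [0.1, 0.2, -0.7]
finger_gap: 0.0003
grip_force: 0.0
```

>>> send_rows --deltas '[[[-3,0,0],0],[[-5,0,0],0],[[-6,0,0],0],[[-7,0,0],0],[[-7,0,0],0]]'

```text
time_s: 47.55
eef_pos: [0.5544, 0.2098, 0.0489]
tool_rot: [0.002, 0.722, -0.692, 0.001]
wrist_force: [6.4, -16.3, 2.1]
finger_gap: 0.0006
grip_force: 8.2
```

>>> send_rows --deltas '[[[6,0,0],0],[[16,0,0],0],[[40,0,0],0],[[80,0,0],0],[[120,0,-10],0],[[160,0,-30],0],[[195,0,-70],0],[[210,0,-120],0],[[215,0,-170],0],[[215,0,-220],0],[[215,0,-270],0],[[215,0,-280],0]]'

```text
time_s: 48.75
eef_pos: [0.5653, -0.002, 0.3354]
tool_rot: [-0.004, 0.722, -0.692, 0.003]
wrist_force: [-0.2, -0.1, -0.9]
finger_gap: 0.0004
grip_force: 0.0
```

```bash
python3 - <<'E'
from h import *
o,M=state(); print(o["eef_pos"].round(4))
g=cam("top"); s=cam("side")
for nm,F in(("t",g),("s",s)):
  for c in("blue","green","yellow"):
    for b in blobs(F["img"],c,8):
        q=ray(F,*b[1],.062)
        if 0<q[1]<.4 and .42<q[0]<.7: print(nm,c,b[0],b[1].round(1),q.round(4))
E
```

```text
[ 0.5653 -0.002   0.3354]
t green [205, 188, 5, 10, 41] [207.2 193.3] [0.6096 0.2321 0.062 ]
t yellow [205, 202, 6, 16, 66] [207.7 209.8] [0.5539 0.2299 0.062 ]
s blue [287, 137, 9, 15, 53] [291.5 144. ] [0.4864 0.3202 0.062 ]
s blue [288, 155, 13, 4, 34] [294.  156.5] [0.4898 0.2256 0.062 ]
s green [317, 152, 12, 4, 42] [322.2 153.4] [0.6202 0.2306 0.062 ]
s green [316, 141, 7, 8, 31] [319.4 144.6] [0.6162 0.2978 0.062 ]
s yellow [302, 147, 13, 11, 80] [307.2 152.6] [0.5526 0.2457 0.062 ]
```

>>> send_rows --deltas '[[[-50,0,0],0],[[-100,0,0],0],[[-150,0,0],0],[[-200,0,0],0],[[-240,0,0],0],[[-260,0,0],0],[[-260,0,0],0],[[-260,0,0],0]]'

```text
time_s: 49.65
eef_pos: [0.5521, 0.2579, 0.3277]
tool_rot: [0.001, 0.722, -0.691, -0.0]
wrist_force: [-0.4, -0.0, 0.3]
finger_gap: 0.0006
grip_force: 0.0
```

```bash
python3 - <<'E'
from h import *
o,M=state(); print(o["eef_pos"].round(4))
f=cam("wrist"); I=f["img"]; cv2.imwrite("last.png",I); g=cv2.cvtColor(I,cv2.COLOR_BGR2GRAY); print("cam",f["pose"][:3,3].round(3))
Y=cv2.cvtColor(I,cv2.COLOR_BGR2HSV)
for c in("blue","green","yellow"):
    for b in blobs(I,c,40):
        q=ray(f,*b[1],.062)
        if .1<q[1]<.4 and .42<q[0]<.7: print(c,b[0],b[1].round(1),q.round(4),ray(f,*b[1],.066).round(4)[:2])
# brightness & hue profile along each bay at side line (plate) and centre line
a=np.array([-.043,.999]); n=np.array([.999,.043]); yc=np.array([.5528,.2308])+a*.0725
for nm,k in(("green",.066),("blue",-.066),("yellow",0)):
  for lat in(-.025,0.0,.025):
    s=[]
    for bx in np.arange(-.08,-.0,.004):
        w=yc+n*(k+lat)+a*bx; u,v=proj(f,[*w,.036]); u,v=int(round(u)),int(round(v))
        s.append((int(round(bx*1000)),int(g[v,u]),v) if 0<=v<400 and 0<=u<640 else None)
    print(nm,lat,s)
E
```

```text
[0.5521 0.2579 0.3277]
cam [0.556 0.184 0.463]
blue [351, 137, 46, 15, 667] [373.7 144. ] [0.4897 0.2283 0.062 ] [0.4904 0.2278]
blue [367, 171, 23, 39, 603] [376.4 189.4] [0.4817 0.2826 0.062 ] [0.4824 0.2816]
blue [354, 187, 11, 10, 89] [359.  191.6] [0.5025 0.2863 0.062 ] [0.503  0.2853]
green [238, 136, 45, 16, 691] [260.  143.8] [0.6222 0.2338 0.062 ] [0.6216 0.2333]
green [248, 172, 23, 38, 580] [261.1 191.3] [0.6211 0.291  0.062 ] [0.6205 0.2899]
green [271, 175, 11, 10, 94] [276.2 179.5] [0.603  0.2756 0.062 ] [0.6025 0.2747]
green [272, 200, 11, 10, 85] [277.3 204.9] [0.6014 0.3074 0.062 ] [0.6009 0.3062]
green [247, 214, 13, 8, 81] [252.9 217.1] [0.6314 0.3245 0.062 ] [0.6306 0.3231]
yellow [296, 137, 44, 15, 564] [316.6 144. ] [0.5563 0.2312 0.062 ] [0.5563 0.2307]
yellow [306, 179, 23, 26, 331] [315.6 187. ] [0.5553 0.2828 0.062 ] [0.5554 0.2818]
green -0.025 [(-80, 17, 135), (-76, 29, 138), (-72, 27, 142), (-68, 25, 145), (-64, 18, 148), (-60, 41, 151), (-56, 200, 155), (-52, 203, 158), (-48, 239, 161), (-44, 240, 164), (-40, 241, 167), (-36, 243, 170), (-32, 133, 173), 
[... 2149 characters left out ...]
95)]
yellow 0.0 [(-80, 7, 135), (-76, 182, 138), (-72, 189, 142), (-68, 191, 145), (-64, 191, 148), (-60, 149, 151), (-56, 202, 155), (-52, 195, 158), (-48, 119, 161), (-44, 121, 164), (-40, 121, 167), (-36, 123, 170), (-32, 123, 173), (-28, 119, 176), (-24, 189, 180), (-20, 190, 183), (-16, 188, 186), (-12, 183, 189), (-8, 161, 192), (-4, 77, 195)]
yellow 0.025 [(-80, 4, 135), (-76, 186, 138), (-72, 194, 142), (-68, 191, 145), (-64, 191, 148), (-60, 141, 151), (-56, 201, 155), (-52, 195, 158), (-48, 119, 161), (-44, 124, 164), (-40, 122, 167), (-36, 118, 170), (-32, 123, 173), (-28, 124, 176), (-24, 121, 180), (-20, 120, 183), (-16, 120, 186), (-12, 121, 189), (-8, 119, 192), (-4, 46, 195)]
```

The racks look fine: blue p≈0, green p≈+1 mm, both aligned. The tray, however, sits at its deep end (-11 mm). I press lightly on top of the front wall and draw it outward by friction; the latch should catch it at 0.

>>> send_rows --deltas '[[[27,-3,50],0],[[27,-3,100],0],[[27,-3,150],0],[[27,-3,200],0],[[27,-3,230],0],[[27,-3,238],0],[[27,-3,240],0],[[27,-3,240],0]]'

```text
time_s: 50.5
eef_pos: [0.5578, 0.2313, 0.0907]
tool_rot: [-0.001, 0.722, -0.692, 0.0]
wrist_force: [0.9, 0.4, 0.0]
finger_gap: 0.0002
grip_force: 0.0
```

>>> send_rows --deltas '[[[0,0,1],0],[[0,0,2],0],[[0,0,3],0],[[0,0,4],0],[[0,0,4],0]]'

```text
time_s: 51.0
eef_pos: [0.5566, 0.2312, 0.085]
tool_rot: [-0.0, 0.722, -0.692, -0.0]
wrist_force: [0.6, 0.1, -0.3]
finger_gap: 0.0005
grip_force: 0.0
```

>>> send_rows --deltas '[[[0,0,1],0],[[0,0,2],0],[[0,0,3],0],[[0,0,3],0]]'

```text
time_s: 51.4
eef_pos: [0.5567, 0.2313, 0.0841]
tool_rot: [-0.0, 0.722, -0.691, 0.0]
wrist_force: [-7.0, -2.0, 19.6]
finger_gap: 0.0006
grip_force: 9.9
```

Contact with 20 N downward. Now I draw outward.

>>> send_rows --deltas '[[[1,0,0],0],[[2,0,0],0],[[4,0,0],0],[[6,0,0],0],[[8,0,0],0],[[10,0,0],0],[[12,0,0],0],[[12,0,0],0]]'

```text
time_s: 52.2
eef_pos: [0.5573, 0.2191, 0.0842]
tool_rot: [-0.001, 0.722, -0.692, 0.0]
wrist_force: [-8.0, -1.7, 19.2]
finger_gap: 0.0006
grip_force: 9.8
```

```bash
python3 - <<'E'
from h import *
f=cam("wrist"); g=cam("top")
for nm,F in(("w",f),("t",g),("s",cam("side"))):
  for c in("blue","green","yellow"):
    for b in blobs(F["img"],c,8 if nm!="w" else 60):
        q=ray(F,*b[1],.062)
        if .1<q[1]<.4 and .42<q[0]<.7: print(nm,c,b[0],q.round(4))
E
```

```text
w blue [446, 240, 61, 31, 1406] [0.4772 0.2147 0.062 ]
w blue [465, 314, 21, 35, 456] [0.4729 0.2582 0.062 ]
w green [138, 239, 56, 31, 1267] [0.6374 0.221  0.062 ]
s blue [289, 156, 12, 5, 38] [0.4906 0.2139 0.062 ]
s blue [293, 149, 4, 5, 12] [0.4933 0.2703 0.062 ]
s green [317, 154, 13, 4, 36] [0.6189 0.2182 0.062 ]
s green [317, 146, 7, 5, 18] [0.6159 0.2709 0.062 ]
s green [318, 141, 5, 3, 9] [0.6213 0.3151 0.062 ]
s yellow [303, 150, 3, 9, 17] [0.5365 0.2339 0.062 ]
```

The tray followed to about 0 with almost no resistance. I lift off and check that it stays.

>>> send_rows --deltas '[[[0,0,-3],0],[[0,0,-10],0],[[0,0,-40],0],[[0,0,-90],0],[[20,0,-140],0],[[70,0,-190],0],[[120,0,-220],0],[[170,0,-220],0],[[220,0,-220],0],[[270,0,-220],0],[[320,0,-220],0],[[370,0,-220],0]]'

```text
time_s: 53.55
eef_pos: [0.5716, -0.1248, 0.3023]
tool_rot: [-0.0, 0.722, -0.692, 0.0]
wrist_force: [1.6, -1.3, -0.5]
finger_gap: 0.0005
grip_force: 0.0
```

>>> send_rows --deltas '[[[50,0,0],0],[[100,0,0],0],[[150,0,0],0],[[150,0,0],0],[[150,0,0],0],[[150,0,0],0]]'

```text
time_s: 54.15
eef_pos: [0.5782, -0.2723, 0.3016]
tool_rot: [0.0, 0.722, -0.692, -0.0]
wrist_force: [-0.7, 0.5, -0.3]
finger_gap: 0.0005
grip_force: 0.0
```

```bash
python3 - <<'E'
from h import *
print(ctrl.observe()["eef_pos"].round(3))
for nm in("top","side"):
  F=cam(nm)
  for c in("blue","green","yellow","red"):
    for b in blobs(F["img"],c,8):
        q=ray(F,*b[1],.062)
        if c=="red" or 0<q[1]<.4 and .42<q[0]<.7: print(nm,c,b[0],b[1].round(1),q.round(4))
E
```

```text
[ 0.578 -0.272  0.302]
top blue [210, 222, 5, 15, 75] [212. 229.] [0.4896 0.2152 0.062 ]
top blue [186, 224, 15, 7, 59] [193.4 227.9] [0.4954 0.276  0.062 ]
top blue [182, 225, 1, 15, 15] [182. 232.] [0.4832 0.3129 0.062 ]
top blue [198, 233, 4, 4, 13] [199.6 234.4] [0.4733 0.2554 0.062 ]
top blue [188, 234, 4, 3, 12] [189.5 235. ] [0.4725 0.2883 0.062 ]
top green [208, 183, 6, 15, 77] [210.9 189.9] [0.6207 0.22   0.062 ]
top green [185, 186, 16, 8, 73] [192.4 190. ] [0.6226 0.2813 0.062 ]
top green [187, 195, 4, 4, 12] [188.3 196.8] [0.6    0.2945 0.062 ]
top green [196, 195, 5, 3, 11] [198. 196.] [0.6015 0.2625 0.062 ]
top yellow [186, 208, 14, 10, 122] [192.9 212.6] [0.5463 0.2784 0.062 ]
top yellow [209, 202, 5, 15, 68] [211.2 209.1] [0.5559 0.2184 0.062 ]
top red [396, 219, 26, 6, 109] [407.8 222.2] [ 0.4897 -0.4246  0.062 ]
top red [635, 362, 5, 8, 32] [637.4 365.2] [ 0.0195 -1.1003  0.062 ]
top red [415, 228, 4, 4, 14] [416.5 229.3] [ 0.4653 -0.4513  0.062 ]
top red [405, 228, 4, 4, 13] [406.5 229.2] [ 0.4668 -0.4188  0.062 ]
top red [395, 228, 4, 3, 11] [396.6 228.9] [ 0.4689 -0.3866  0.062 ]
side blue [288, 137, 8, 17, 62] [291.6 144.8] [0.4864 0.314  0.062 ]
side blue [289, 156, 12, 5, 42] [294.3 158.3] [0.4901 0.2126 0.062 ]
side yellow [303, 149, 12, 10, 83] [307.4 154.1] [0.5523 0.2347 0.062 ]
side red [304, 263, 12, 26, 130] [309.4 276.8] [ 0.4844 -0.4321  0.062 ]
```

```bash
python3 -c "
from station import ctrl
print(ctrl.finish_job())"
```

```text
the job is handed in; nothing more can be done
None
```

I handed the job in, and the judge gave no verdict: the used red rack lies flat in the return tray, the blue and green racks are seated in their bays (there was no yellow rack), and the tray is shut at its starting position. After I pressed the tray in it stayed about 11 mm too deep, so I drew it back to the latched place by light friction on its front wall, and it held there for the roughly 2 s I watched.

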